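# End the drying run and unload the slide dryer

### The arm

A 7-joint arm with a two-finger parallel gripper is mounted at the origin on the work surface. World frame = base frame: x ahead of the robot, y to its left, z up, the work surface at z = 0. Lengths are in m, angles in rad, forces in N, time in s.
With the tool pointing down it reaches from about 0.35 to 0.9 m from the base axis. Payload 8.1 kg.
Tool frame: the origin (TCP) lies at the very end of the fingers, on their centre line; the grasp point (between the pads) lies 19 mm behind it; x points along the fingers, y is the direction in which the jaws open and shut, and the axes are right-handed (so a half turn about x gives the same grasp; the last joint's range is limited). The gripper opens to 92 mm and grips with 3 to 60 N. Pads are 19 mm wide; open, the fingers measure 130 mm over their backs; the gripper's body (75 mm by 190 mm) begins 47 mm behind the grasp point.
Start: joints at [1.085, 0.434, 0.025, 1.573, -0.012, 1.134, -0.075], TCP at [0.233, -0.58, 0.227] pointing down, gripper open.
Joint ranges: [-2.62, 2.62], [-0.44, 2.09], [-1.27, 1.32], [0.08, 2.57], [-1.32, 4.46], [0.12, 2], [-2.74, 2.74]. Speed limits (rad/s): [2.22, 2.22, 3.01, 3.01, 3.14, 3.14, 3.14].

### API

Orientations are given as a rotation vector (axis times angle).
In Python, from cell import arm gives the robot as it stands.
- The arm moves only by the tool servo_tool, never from a script. Its argument "plan" is a list of rows, each a list of 2 entries, a list of its own where there are three numbers: the shift along the world's x, y, z in cm, then the turn, a rotation vector about the world's x, y, z in degrees. A call has 1 to 12 rows; each row is the pose to reach, as a shift and turn from the pose measured when the call began; what a row does not reach only later rows make up. A row lasts 1/10 s, in which the tool goes at most 50 mm and 8.59 degrees, less where a joint would pass 70% of its speed; a pose out of reach is approached as far as the arm can. A call with a gripper value outside its range is refused whole. "grip" is the opening, from 0 (shut) to 1 (fully open), set as the call begins (left out, the last holds). The fingers move at their own pace and stop on an object; "squeeze" is the grip in N (left out, the last holds). Time passes only in rows, so rows that repeat a pose let the fingers close. It gives the time, the measured TCP pose, the force and the opening at its end, in the units of the state.
- arm.observe(): the state, without advancing time (a new reading comes with each control period).
- arm.get_image(name): name is "scene" or "top" or "wrist"; returns a dict with "frame" (384x512x3 uint8, blue, green, red), "fx", "fy", "cx", "cy" (pixels), "position" and "rotation" of the camera in the world. Camera axes: x right, y down, z forward; pixel columns grow to the right and rows downward; lengths in m; the calibration is good to about 2 mm. A picture is of the moment at which its call begins. There is no depth.
- arm.sign_off(): hands the job in, once; it reports no verdict.
Trained networks look in a picture, given as the dict that the camera call returned (one of the last four; its "shot" number tells which), for a name from the list of things; names that differ only in an ending like _2 or _b are one class to them, and where a whole thing is asked for, a point or a joint stands for the part that bears it (a point fixed in the world has none). Each returns a list of dicts, best first, with "score" (0 to 1); they miss things now and then, are a little off and sometimes report something else, mostly with a low value. They report only what shows in the picture. A call takes as long as a camera call.
- arm.search_frame(picture, query): "at" ([column, row] in pixels, amid what is visible of it).
- arm.trace(picture, query): "pixels" (384x512 bool, what is visible of it) and "at" ([column, row] in pixels, amid what is visible of it).
The state is a dict: "clock": time; "joints": joint angles; "dq": joint speeds; "joint_efforts": joint torques, N m; "position": TCP position; "ee_rot": TCP orientation; "force": force on the tool from outside, world axes, zero at the start; "ft_torque": the same for the moment, N m; "width": opening from 0.0 (shut) to 1.0 (fully open).
Only numpy, scipy, OpenCV 4.12 (cv2) and the standard library are available. Lean on these libraries where they do the work, as an engineer would, in place of code of your own. Each camera call takes 0.05 s, during which the arm holds its last target.

### The job

The drying run on the bench slide dryer is being ended: turn its timer back to its zero stop first, then pull the drawer out to its stop. Lift out every slide rack and set it down gently, upright and wholly on the cooling mat, side by side, not stacked, then push the drawer fully home. Leave the other things on the bench where they are.

Things in the scene. Friction and masses are not known exactly. Their poses are not given: they have to be found in the camera images.
- dryer: white bench slide dryer, fixed, 240 wide (y) x 250 deep (x) x 150 mm high. Origin: middle of its lower front edge, at bench height; x points into it, z up; the drawer comes out to -x. Shut, the drawer's front panel covers x = -14 to 0, z = 38 to 142 mm. Flat top at 150 mm, the timer knob near its front left corner seen from the robot. Inner ceiling at 140 mm
- drawer (a joint): how far the drawer is out (m): 0 fully home, 0.17 at its stop. Friction about 2 N, no spring; it stays where it is left
- drawer_floor (a point): middle of the drawer's inner floor, 45 mm above the bench; moves with the drawer; axes as the dryer's. Inside 196 wide (y) x 153 mm (x); side and rear walls 40 mm high, front panel 97 mm above the floor. Racks start in three or all of four places about 37 mm to -x or +x and 47 mm to either side of it
- drawer_handle (a point): middle of the drawer's handle, a level round steel bar 10 mm thick, 130 mm long, along the dryer's y, its axis 35 mm out from the front panel, 118 mm above the bench. Moves with the drawer; axes as the dryer's
- timer (a joint): angle of the timer knob (rad): 0 at its zero stop, growing as it is wound clockwise seen from above, up to 4.71 (60 min). At 0 its black pointer line points straight to the front (dryer's -x), at the broad zero mark. No spring, friction about 0.04 N m; stays where left
- timer_grip (a point): on the vertical axis of the timer knob, 174 mm above the bench, at the height to grip. Grey knob: a grip bar 46 long, 13 wide, held from 158 to 182 mm above the bench, on a 44 mm skirt. The bar lies along this point's x, which turns with the knob (along the dryer's x at 0); the black-lined, pointed end is -x
- rack1: loose stainless rack of ten glass slides on edge, 56 (x) x 80 (y) x 80 mm high, 0.15 to 0.28 kg. Origin: centre of its underside, z up. Its carrying handle is a bar along its x, 56 long, 10 wide, from 70 to 80 mm above the origin, on a strut at each end; the frame below is 32 mm high. Starts standing in the drawer, its x roughly along the travel. Absent (None) in some starts
- rack2: loose stainless rack of ten glass slides on edge, 56 (x) x 80 (y) x 80 mm high, 0.15 to 0.28 kg. Origin: centre of its underside, z up. Its carrying handle is a bar along its x, 56 long, 10 wide, from 70 to 80 mm above the origin, on a strut at each end; the frame below is 32 mm high. Starts standing in the drawer, its x roughly along the travel. Absent (None) in some starts
- rack3: loose stainless rack of ten glass slides on edge, 56 (x) x 80 (y) x 80 mm high, 0.15 to 0.28 kg. Origin: centre of its underside, z up. Its carrying handle is a bar along its x, 56 long, 10 wide, from 70 to 80 mm above the origin, on a strut at each end; the frame below is 32 mm high. Starts standing in the drawer, its x roughly along the travel. Absent (None) in some starts
- rack4: loose stainless rack of ten glass slides on edge, 56 (x) x 80 (y) x 80 mm high, 0.15 to 0.28 kg. Origin: centre of its underside, z up. Its carrying handle is a bar along its x, 56 long, 10 wide, from 70 to 80 mm above the origin, on a strut at each end; the frame below is 32 mm high. Starts standing in the drawer, its x roughly along the travel. Absent (None) in some starts
- mat: fixed dark ribbed rubber cooling mat lying on the bench, 230 (x) x 250 (y) x 4 mm thick. Origin: centre of its underside. Left or right of the dryer; room for four racks side by side in two rows of two
- tube_rack: bystander: blue tube rack full of white-capped tubes, 110 x 80 x 58 mm high, loose; origin at the centre of its underside
- bottle: bystander: white plastic bottle, 70 mm across, about 150 mm high, loose; origin at the centre of its underside
- pipette: bystander: hand pipette lying on the bench just on the robot's side of the tube rack, about 260 mm long and 30 mm high, along its x, loose; origin at bench height near its middle

How it is judged:
By the outcome, as a careful person would: the job done as asked, in the order asked, and still so for the second after the job is handed in, with the robot touching nothing.
Of rack1, rack2, rack3, rack4 only 3 to 4 are there at a start; the rules pass over those that are not, and their reading is None.
At some moment in a run one of rack1, rack2, rack3, rack4 may be knocked a few centimetres aside while the robot is not near it.
It also fails if it takes over 210 s, if anything falls off the work surface, if the arm or the gripper's body presses on something with over 40 N, if the wrist force passes 120 N, or if a joint passes its speed limit or range.

## Working session

There is one attempt and no reset: what is moved stays moved. The work goes in short steps, Python scripts to look and compute and a tool call to move; the robot and the scene stay as the last step left them, time stands still between calls to the robot, and variables do not carry over. Pictures are saved under pics/ and viewed, and the job is handed in when it is done.

Besides the shell and the picture viewer there is one more tool, called after "Request:" as name(argument=value, ...), one argument or row to a line, values as JSON. servo_tool: Moves the arm, as the interface text tells. Its arguments: {"type":"object","properties":{"plan":{"type":"array","items":{"type":"array"}},"grip":{"type":"number"},"squeeze":{"type":"number"}},"required":["plan"]}

```bash
ls; mkdir -p pics
python3 - <<'E'
from cell import arm
import cv2
s=arm.observe();print({k:s[k] for k in('clock','position','ee_rot','width','force')})
for n in('scene','top','wrist'):
    p=arm.get_image(n);cv2.imwrite(f'pics/{n}0.png',p['frame']);print(n,p['fx'],p['cx'],p['cy'],p['position'],p['rotation'])
E
```

```text
pics
{'clock': 0.0, 'position': array([ 0.23320723, -0.57932888,  0.22595709]), 'ee_rot': array([ 2.01204543,  0.39138309, -2.01291317]), 'width': 0.9999394638350656, 'force': array([ 0.72993564, -0.7848821 , -0.40629281])}
scene 450.7446483067601 259.2520834959001 189.10185807275994 [1.58133581 0.60225918 0.96189005] [-1.16863863 -2.16252954  1.08987283]
top 382.3170436177403 256.2302222258704 189.18999766365084 [0.40773358 0.0080347  1.17737457] [-2.11134572  2.12593569 -0.1935623 ]
wrist 273.0922766714651 249.82028823693562 189.08752360557787 [ 0.29535362 -0.55466207  0.38365591] [ 2.42342678 -1.6360953  -0.21183472]
```

View pics/scene0.png

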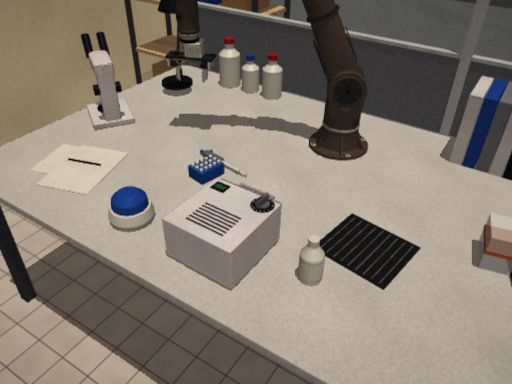

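View pics/top0.png

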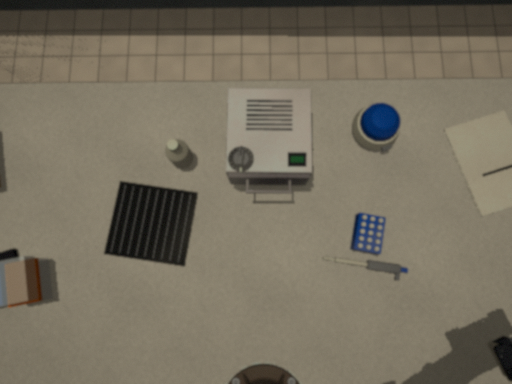

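View pics/wrist0.png

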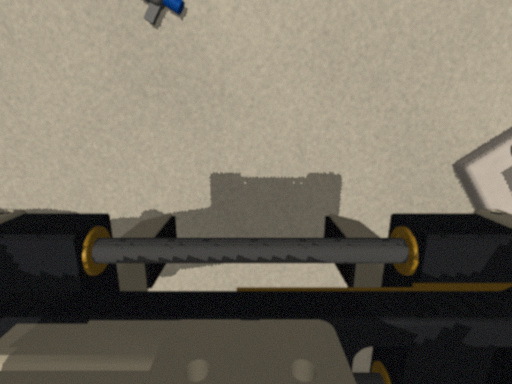

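```bash
cat > h.py <<'E'
from cell import arm
import cv2, numpy as np
from scipy.spatial.transform import Rotation as R
def cam(p):
    rot=np.array(p['rotation'],float)
    M=R.from_rotvec(rot).as_matrix() if rot.shape==(3,) else rot
    return M,np.array(p['position'])
def px2w(p,uv,z):
    M,c=cam(p);u,v=uv
    d=M@np.array([(u-p['cx'])/p['fx'],(v-p['cy'])/p['fy'],1]);return c+d*(z-c[2])/d[2]
def w2px(p,X):
    M,c=cam(p);q=M.T@(np.array(X)-c);return np.array([p['fx']*q[0]/q[2]+p['cx'],p['fy']*q[1]/q[2]+p['cy']])
def crop(p,x0,y0,x1,y1,k,name):
    cv2.imwrite('pics/'+name,cv2.resize(p['frame'][y0:y1,x0:x1],None,fx=k,fy=k,interpolation=cv2.INTER_CUBIC))
E
python3 - <<'E'
from h import *
p=arm.get_image('top')
crop(p,200,70,340,220,5,'top_d.png')
for q in ('dryer','drawer_handle','timer_grip','mat'):
    for t in arm.trace(p,q)[:2]:
        c=cv2.findContours(t['pixels'].astype('uint8'),0,1)[0]
        r=cv2.minAreaRect(np.vstack(c)); print(q,t['score'],t['at'],cv2.boxPoints(r).round(1).tolist())
        z={'dryer':.15,'drawer_handle':.118,'timer_grip':.174,'mat':.004}[q]
        print([px2w(p,b,z).round(3).tolist() for b in cv2.boxPoints(r)],px2w(p,t['at'],z).round(4))
p=arm.get_image('scene')
crop(p,150,170,300,290,5,'sc_d.png')
E
```

```text
dryer 0.55 [264.2, 138.5] [[226.0, 88.0], [312.0, 88.0], [312.0, 193.0], [226.0, 193.0]]
[[0.903, 0.1, 0.15], [0.9, -0.147, 0.15], [0.593, -0.137, 0.15], [0.595, 0.098, 0.15]] [ 0.7496 -0.0083  0.15  ]
dryer 0.54 [176.6, 154.6] [[159.0, 150.0], [175.5, 133.5], [198.5, 156.5], [182.0, 173.0]]
[[0.719, 0.286, 0.15], [0.766, 0.242, 0.15], [0.699, 0.175, 0.15], [0.652, 0.22, 0.15]] [0.7048 0.2365 0.15  ]
drawer_handle 0.79 [267.8, 180.1] [[228.0, 173.0], [309.0, 173.0], [309.0, 193.0], [228.0, 193.0]]
[[0.659, 0.095, 0.118], [0.657, -0.135, 0.118], [0.599, -0.133, 0.118], [0.601, 0.095, 0.118]] [ 0.637  -0.0177  0.118 ]
timer_grip 0.46 [241.5, 158.2] [[230.0, 159.0], [241.0, 148.0], [251.0, 158.0], [240.0, 169.0]]
[[0.684, 0.086, 0.174], [0.715, 0.056, 0.174], [0.687, 0.029, 0.174], [0.656, 0.058, 0.174]] [0.6862 0.0543 0.174 ]
mat 0.65 [150.5, 221.2] [[104.4000015258789, 253.1999969482422], [117.9000015258789, 178.1999969482422], [197.89999389648438, 192.60000610351562], [184.5, 267.5]]
[[0.438, 0.478, 0.004], [0.671, 0.452, 0.004], [0.623, 0.198, 0.004], [0.394, 0.234, 0.004]] [0.5349 0.3425 0.004 ]
```

View pics/top_d.png

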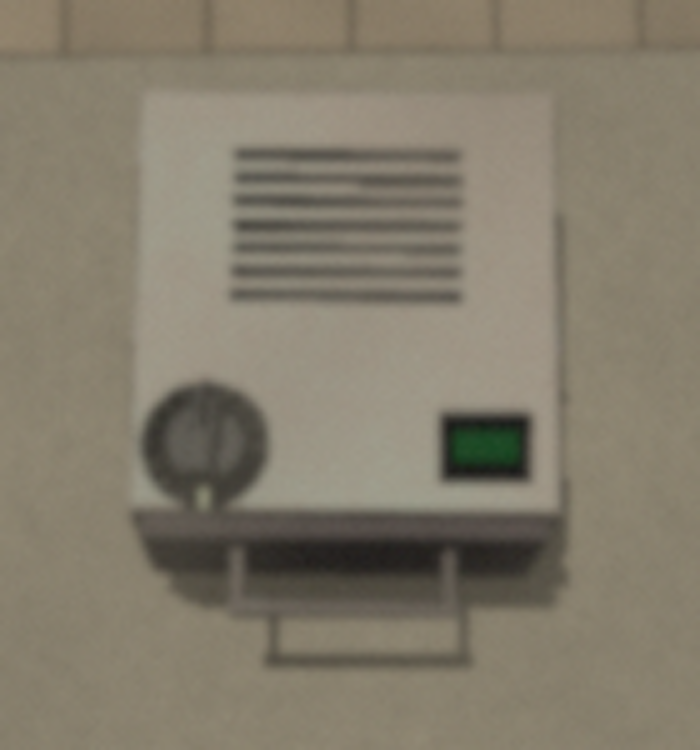

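View pics/sc_d.png

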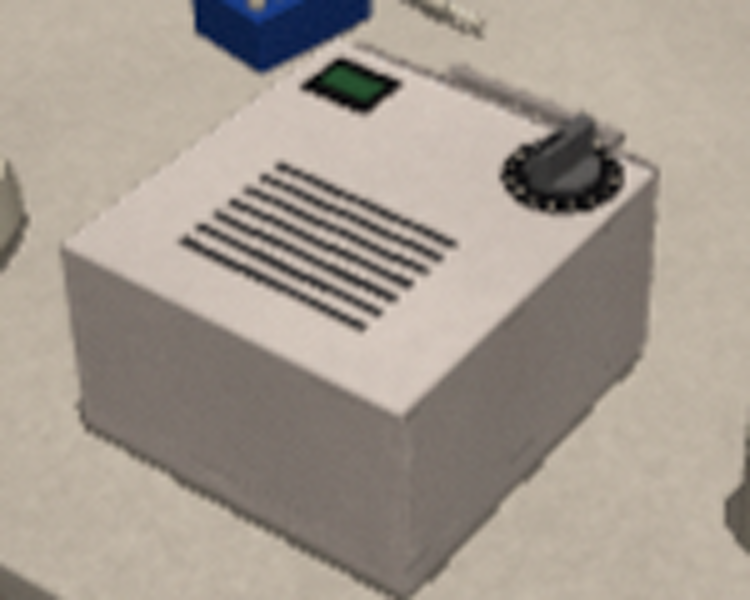

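Run:
```python
from h import *
p=arm.get_image('top')
c=lambda u,v:(200+u/5,70+v/5)
for n,q,z in [('fl',(132,513),.15),('fr',(560,513),.15),('bl',(141,92),.15),('br',(552,94),.15),('knobskirt',(205,440),.158),('zeromark',(204,497),.152),('hl',(232,608),.118),('hr',(462,610),.118)]:
    print(n,px2w(p,c(*q),z).round(4))
s=arm.observe();print(R.from_rotvec(s['ee_rot']).as_matrix().round(3),s['joints'].round(3))
w=arm.get_image('wrist');print(cam(w)[0].round(3))
```

```text
fl [0.6521 0.0971 0.15  ]
fr [ 0.6502 -0.139   0.15  ]
bl [0.9014 0.094  0.15  ]
br [ 0.8978 -0.1427  0.15  ]
knobskirt [0.6913 0.0564 0.158 ]
zeromark [0.6604 0.0572 0.152 ]
hl [0.6043 0.043  0.118 ]
hr [ 0.6021 -0.0866  0.118 ]
[[-0.     0.373 -0.928]
 [ 0.    -0.928 -0.373]
 [-1.    -0.     0.   ]] [ 1.085  0.435  0.025  1.573 -0.012  1.134 -0.075]
[[ 0.374 -0.898 -0.234]
 [-0.928 -0.362 -0.094]
 [-0.     0.252 -0.968]]
```

Request:
servo_tool(
  plan=[
    [[0,0,4],[0,0,0]],
    [[0,3,7],[0,0,-3]],
    [[3,7,8],[0,0,-6]],
    [[6,11,8],[0,0,-9]],
    [[9,15,8],[0,0,-12]],
    [[12,19,8],[0,0,-15]],
    [[15,23,8],[0,0,-18]],
    [[18,27,8],[0,0,-20]],
    [[21,31,8],[0,0,-22]],
    [[24,35,8],[0,0,-22]],
    [[27,39,8],[0,0,-22]],
    [[27,42,8],[0,0,-22]],
  ],
)

```text
clock: 1.75
position: [0.5064, -0.1559, 0.3065]
ee_rot: [2.222, 0.005, -2.219]
force: [0.4, -0.1, -0.3]
width: 1.002
```

Request:
servo_tool(
  plan=[
    [[2,4,0],[0,0,0]],
    [[4,8,0],[0,0,0]],
    [[6,12,0],[0,0,0]],
    [[8,16,0],[0,0,0]],
    [[9,20,0],[0,0,0]],
    [[9,21,0],[0,0,0]],
    [[9,21,0],[0,0,0]],
  ],
)

```text
clock: 2.45
position: [0.5962, 0.0567, 0.3063]
ee_rot: [2.22, 0.01, -2.218]
force: [-0.3, -0.4, 0.2]
width: 0.998
```

Run:
```python
from h import *
p=arm.get_image('wrist')
crop(p,0,0,512,384,1.5,'w1.png')
print(arm.observe()['position'])
for t in arm.trace(p,'timer')[:2]:print(t['score'],t['at'],px2w(p,t['at'],.174))
```

```text
[0.59622877 0.05415384 0.30637747]
0.73 [253.1, 89.9] [0.6904408  0.05413487 0.174     ]
```

View pics/w1.png

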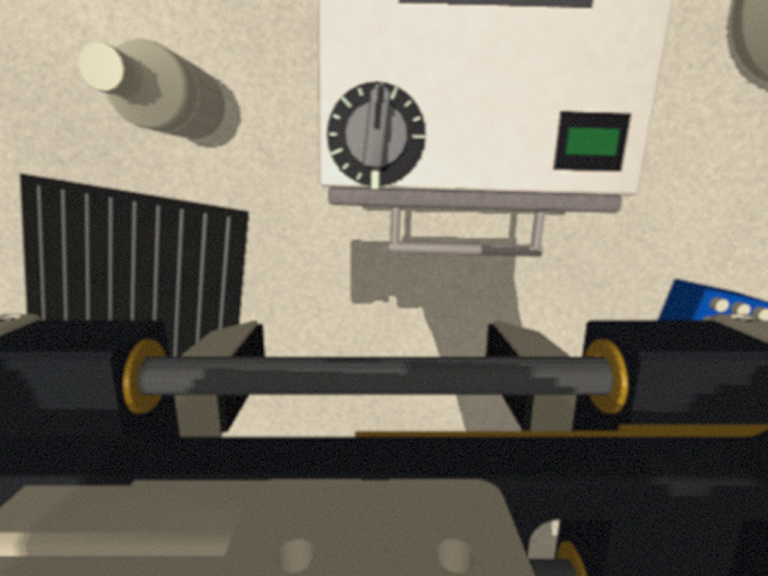

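Run:
```python
from h import *
p=arm.get_image('wrist')
s=arm.observe();print(s['position'],s['joints'].round(3),R.from_rotvec(s['ee_rot']).as_matrix().round(3))
crop(p,205,40,300,140,6,'w2.png')
```

```text
[0.5963427  0.05199479 0.30661881] [ 0.02   0.358 -0.276  1.501  0.1    1.295 -1.837] [[ 0.002  0.    -1.   ]
 [ 0.    -1.    -0.   ]
 [-1.    -0.    -0.002]]
```

View pics/w2.png

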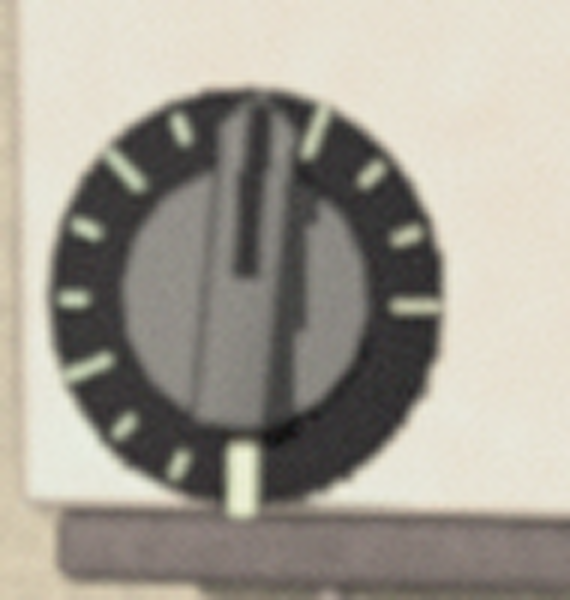

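Run:
```python
from h import *
p=arm.get_image('wrist')
c=lambda u,v:(205+u/6,40+v/6)
for q,z in [((247,300),.158),((247,300),.152),((246,262),.182),((232,420),.182),((258,95),.182)]: print(q,px2w(p,c(*q),z).round(4))
print(arm.observe()['position'])
p=arm.get_image('top');t=arm.trace(p,'timer')[0];print(t['score'],px2w(p,t['at'],.165))
```

```text
(247, 300) [0.6921 0.0557 0.158 ]
(247, 300) [0.6927 0.0558 0.152 ]
(246, 262) [0.6956 0.0556 0.182 ]
(232, 420) [0.6711 0.058  0.182 ]
(258, 95) [0.7204 0.0536 0.182 ]
[0.59638709 0.05181952 0.30668826]Traceback (most recent call last):
  File "<stdin>", line 6, in <module>
IndexError: list index out of range
```

Request:
servo_tool(
  plan=[
    [[3,0.4,0],[0,0,-2]],
    [[6,0.4,0],[0,0,-5]],
    [[8.5,0.4,0],[0,0,-5]],
    [[9.6,0.4,-2],[0,0,-5]],
    [[9.6,0.4,-5],[0,0,-5]],
    [[9.6,0.4,-8],[0,0,-5]],
    [[9.6,0.4,-10],[0,0,-5]],
    [[9.6,0.4,-12],[0,0,-5]],
    [[9.6,0.4,-12],[0,0,-5]],
    [[9.6,0.4,-12],[0,0,-5]],
  ],
  grip=0.5,
)

```text
clock: 3.75
position: [0.692, 0.0555, 0.1866]
ee_rot: [-2.177, 0.095, 2.175]
force: [-0.6, 1.0, 0.7]
width: 0.502
```

Run:
```python
from h import *
p=arm.get_image('wrist')
s=arm.observe();print(s['position'],s['joints'].round(3),R.from_rotvec(s['ee_rot']).as_matrix().round(3))
crop(p,0,0,512,384,1.5,'w3.png')
```

```text
[0.69259593 0.05583219 0.18752602] [-0.015  0.592 -0.234  1.416  0.142  1.147 -1.927] [[ 0.003 -0.087 -0.996]
 [ 0.001 -0.996  0.087]
 [-1.    -0.001 -0.003]]
```

View pics/w3.png

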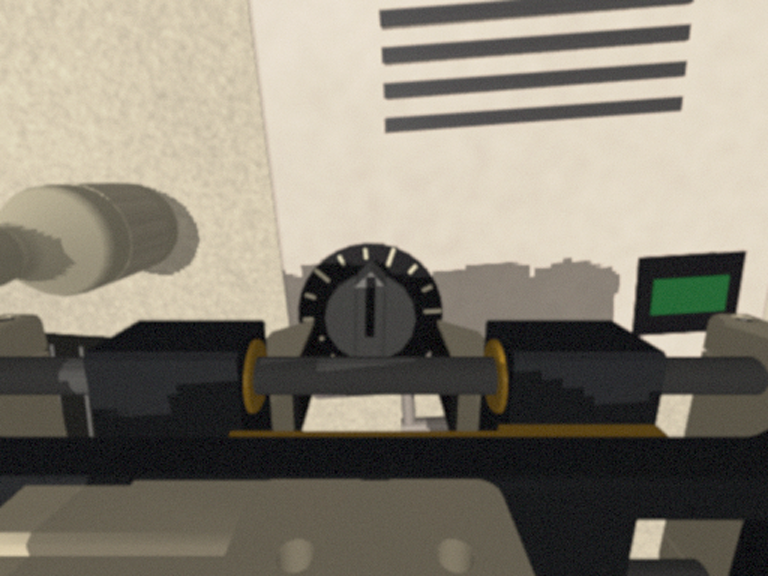

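Request:
servo_tool(
  plan=[
    [[0,0,-1],[0,0,0]],
    [[0,0,-2],[0,0,0]],
    [[0,0,-2.5],[0,0,0]],
    [[0,0,-2.5],[0,0,0]],
  ],
)

```text
clock: 4.2
position: [0.6919, 0.0557, 0.1613]
ee_rot: [-2.177, 0.095, 2.176]
force: [-0.1, -0.2, 0.2]
width: 0.501
```

Request:
servo_tool(
  plan=[
    [[0,0,0],[0,0,0]],
    [[0,0,0],[0,0,0]],
    [[0,0,0],[0,0,0]],
    [[0,0,0],[0,0,0]],
    [[0,0,0],[0,0,0]],
    [[0,0,0],[0,0,0]],
  ],
  grip=0,
  squeeze=15,
)

```text
clock: 4.8
position: [0.6921, 0.0579, 0.1616]
ee_rot: [-2.178, 0.091, 2.175]
force: [0.6, 5.0, -0.7]
width: 0.141
```

Request:
servo_tool(
  plan=[
    [[0,0,0],[0,0,8]],
    [[0,0,0],[0,0,16]],
    [[0,0,0],[0,0,24]],
    [[0,0,0],[0,0,32]],
    [[0,0,0],[0,0,40]],
    [[0,0,0],[0,0,48]],
    [[0,0,0],[0,0,56]],
    [[0,0,0],[0,0,64]],
    [[0,0,0],[0,0,72]],
    [[0,0,0],[0,0,80]],
    [[0,0,0],[0,0,86]],
    [[0,0,0],[0,0,90]],
  ],
)

```text
clock: 6.0
position: [0.6932, 0.0566, 0.1616]
ee_rot: [1.27, 1.17, -1.271]
force: [5.0, -0.2, -2.4]
width: 0.139
```

Run:
```python
from h import *
s=arm.observe();print(s['position'],s['joints'].round(3),R.from_rotvec(s['ee_rot']).as_matrix().round(3),s['force'],s['ft_torque'])
```

```text
[0.69322728 0.05658692 0.16159355] [ 0.198  0.681 -0.609  1.418  0.401  1.169 -0.547] [[-0.001  0.997 -0.083]
 [ 0.001 -0.083 -0.997]
 [-1.    -0.001 -0.   ]] [ 5.02690745 -0.23229086 -2.39723957] [-0.21867425 -1.10682131  0.00695638]
```

Request:
servo_tool(
  plan=[
    [[0,0,0],[0,0,8]],
    [[0,0,0],[0,0,16]],
    [[0,0,0],[0,0,24]],
    [[0,0,0],[0,0,32]],
    [[0,0,0],[0,0,40]],
    [[0,0,0],[0,0,48]],
    [[0,0,0],[0,0,56]],
    [[0,0,0],[0,0,64]],
    [[0,0,0],[0,0,72]],
    [[0,0,0],[0,0,80]],
    [[0,0,0],[0,0,86]],
    [[0,0,0],[0,0,88]],
  ],
)

```text
clock: 7.2
position: [0.6946, 0.0577, 0.1616]
ee_rot: [0.091, 1.567, -0.088]
force: [6.6, 4.7, -4.5]
width: 0.139
```

```bash
cat > st.py <<'E'
from h import *
s=arm.observe();M=R.from_rotvec(s['ee_rot']).as_matrix();print(s['clock'],s['position'].round(4),s['joints'].round(3),'yaw of tool y',np.degrees(np.arctan2(M[1,1],M[0,1])).round(2),'tilt x',M[:,0].round(3),s['force'].round(1),s['ft_torque'].round(3),s['width'])
E
python3 st.py
```

```text
7.2 [0.6946 0.0577 0.1616] [ 0.361  0.792 -0.957  1.4    0.652  1.279  0.82 ] yaw of tool y 83.47 tilt x [ 0.002  0.002 -1.   ] [ 6.6  4.7 -4.5] [ 1.199 -1.478 -0.108] 0.138788920348692
```

Request:
servo_tool(
  plan=[
    [[0,0,0],[0,0,2]],
    [[0,0,0],[0,0,4]],
    [[0,0,0],[0,0,5]],
    [[0,0,0],[0,0,5]],
  ],
)

```text
clock: 7.6
position: [0.6947, 0.0578, 0.1616]
ee_rot: [0.023, 1.569, -0.019]
force: [1.1, 2.9, -1.3]
width: 0.14
```

```bash
python3 st.py
```

```text
7.6 [0.6947 0.0578 0.1616] [ 0.368  0.8   -0.976  1.399  0.666  1.287  0.898] yaw of tool y 88.47 tilt x [ 0.002  0.002 -1.   ] [ 1.1  2.9 -1.3] [ 0.583 -0.206  0.094] 0.14035608207855854
```

Request:
servo_tool(
  plan=[
    [[0,0,0],[0,0,1]],
    [[0,0,0],[0,0,2]],
    [[0,0,0],[0,0,3]],
    [[0,0,0],[0,0,3]],
  ],
)

```text
clock: 8.0
position: [0.6948, 0.0578, 0.1616]
ee_rot: [-0.019, 1.569, 0.022]
force: [1.2, 1.9, -1.1]
width: 0.143
```

```bash
python3 st.py
```

```text
8.0 [0.6948 0.0578 0.1616] [ 0.373  0.805 -0.987  1.399  0.674  1.291  0.946] yaw of tool y 91.5 tilt x [ 0.002  0.003 -1.   ] [ 1.2  1.9 -1.1] [ 0.586 -0.266 -0.362] 0.143154943011554
```

Request:
servo_tool(
  plan=[
    [[0,0,0],[0,0,0]],
    [[0,0,0],[0,0,0]],
    [[0,0,0],[0,0,0]],
    [[0,0,0],[0,0,0]],
    [[0,0,1.5],[0,0,0]],
    [[0,0,4],[0,0,0]],
    [[0,0,8],[0,0,0]],
    [[0,0,12],[0,0,0]],
    [[3,0,14],[0,0,0]],
    [[7,0,14],[0,0,0]],
    [[9,0,14],[0,0,0]],
    [[9,0,14],[0,0,0]],
  ],
  grip=0.5,
)

```text
clock: 9.2
position: [0.7864, 0.0582, 0.3014]
ee_rot: [-0.017, 1.569, 0.023]
force: [-0.9, 0.5, -0.1]
width: 0.499
```

```bash
python3 - <<'E'
from h import *
p=arm.get_image('wrist')
crop(p,0,0,512,384,1.5,'w4.png')
E
python3 st.py
```

```text
9.25 [0.7852 0.0586 0.3017] [ 0.218  0.843 -0.963  0.884  0.66   1.659  1.123] yaw of tool y 91.49 tilt x [ 0.002  0.004 -1.   ] [-0.7 -1.4  0.2] [ 0.1   -0.127 -0.001] 0.5009248063390994
```

View pics/w4.png

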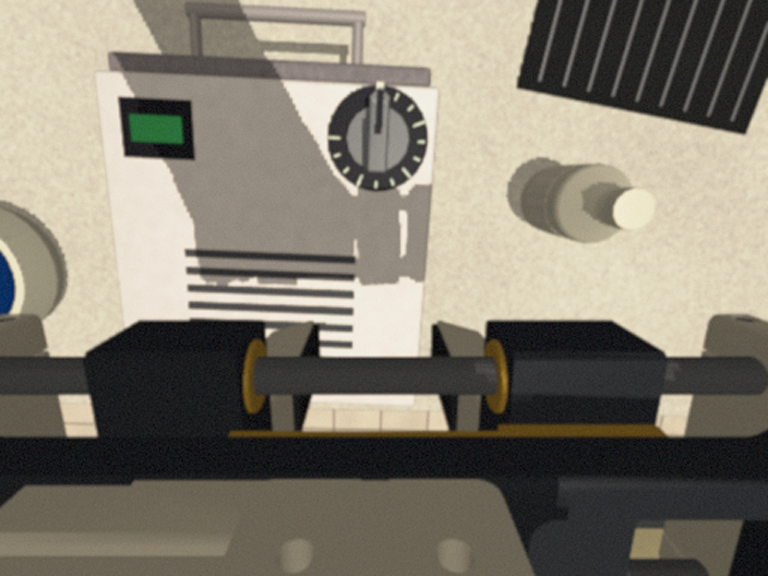

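Run:
```python
from h import *
p=arm.get_image('wrist')
crop(p,205,40,300,140,6,'w5.png')
```

```text
(no output)
```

View pics/w5.png

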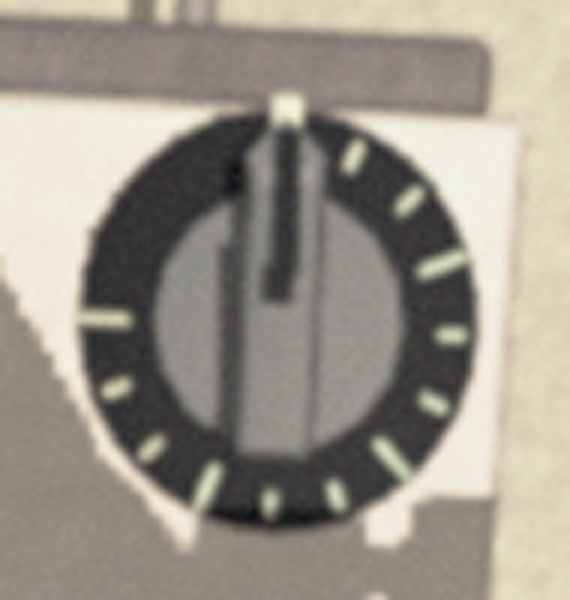

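Request:
servo_tool(
  plan=[
    [[-2,-1,0],[0,0,-8]],
    [[-4,-2,0],[0,0,-16]],
    [[-6,-3,0],[0,0,-24]],
    [[-8,-4,0],[0,0,-32]],
    [[-10,-5,0],[0,0,-40]],
    [[-12,-6,0],[0,0,-48]],
    [[-14,-7,0],[0,0,-56]],
    [[-16,-8,0],[0,0,-64]],
    [[-18.3,-8.1,0],[0,0,-72]],
    [[-18.3,-8.1,0],[0,0,-80]],
    [[-18.3,-8.1,0],[0,0,-88]],
    [[-18.3,-8.1,0],[0,0,-92]],
  ],
  grip=0.26,
)

```text
clock: 10.5
position: [0.6002, -0.0223, 0.3033]
ee_rot: [1.219, 1.197, -1.217]
force: [0.4, -1.0, -1.1]
width: 0.261
```

```bash
python3 st.py;  python3 - <<'E'
from h import *
p=arm.get_image('wrist')
crop(p,0,0,512,384,1.5,'w6.png')
for t in arm.trace(p,'drawer_handle')[:2]:print(t['score'],t['at'],px2w(p,t['at'],.118))
E
```

```text
10.5 [ 0.6002 -0.0223  0.3033] [ 0.453  0.444 -0.755  1.477  0.312  1.339 -0.338] yaw of tool y -0.79 tilt x [ 0.004 -0.003 -1.   ] [ 0.4 -1.  -1.1] [-0.046 -0.045  0.003] 0.260983775104627
0.63 [280.9, 147.4] [0.63953946 0.0084754  0.118     ]
```

View pics/w6.png

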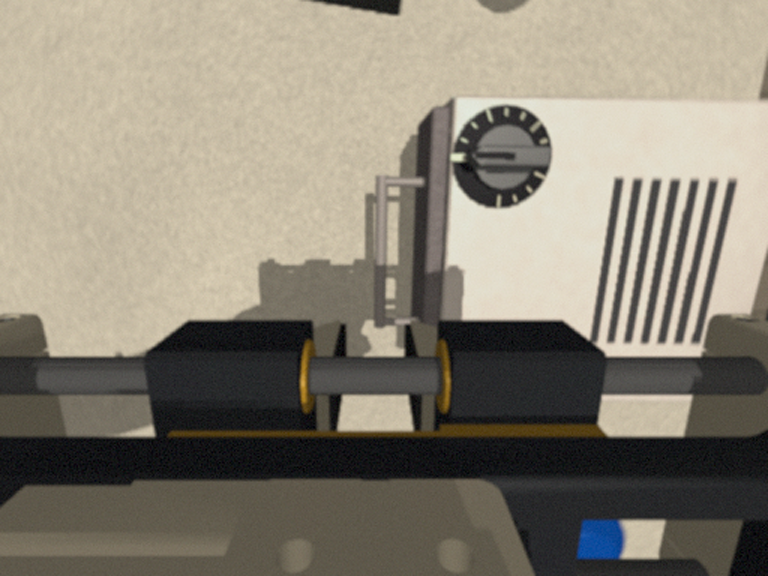

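Run:
```python
from h import *
p=arm.get_image('wrist')
print(arm.observe()['position'])
for q in [(382,180),(381,250),(381,318)]:print(px2w(p,(q[0]/1.5,q[1]/1.5),.118).round(4), px2w(p,(q[0]/1.5,q[1]/1.5),.123).round(4))
```

```text
[ 0.60069039 -0.02222706  0.30288415]
[0.6071 0.0423 0.118 ] [0.607  0.0423 0.123 ]
[ 0.606  -0.0152  0.118 ] [ 0.6059 -0.0143  0.123 ]
[ 0.6057 -0.076   0.118 ] [ 0.6056 -0.0742  0.123 ]
```

Request:
servo_tool(
  plan=[
    [[0.4,0,-3],[0,0,0]],
    [[0.4,0,-6],[0,0,0]],
    [[0.4,0,-9],[0,0,0]],
    [[0.4,0,-12],[0,0,0]],
    [[0.4,0,-14],[0,0,0]],
    [[0.4,0,-15],[0,0,0]],
    [[0.4,0,-15],[0,0,0]],
    [[0.4,0,-15],[0,0,0]],
  ],
  grip=0.21,
)

```text
clock: 11.45
position: [0.6051, -0.022, 0.1539]
ee_rot: [1.214, 1.201, -1.211]
force: [-0.3, -0.0, 0.0]
width: 0.208
```

```bash
python3 st.py;  python3 - <<'E'
from h import *
p=arm.get_image('wrist')
crop(p,150,80,350,300,3.5,'w7.png')
E
```

```text
11.45 [ 0.6051 -0.022   0.1539] [ 0.42   0.57  -0.706  1.673  0.42   1.05  -0.425] yaw of tool y -0.32 tilt x [ 0.005 -0.002 -1.   ] [-0.3 -0.   0. ] [ 0.043 -0.115  0.011] 0.20758426301927513
```

View pics/w7.png

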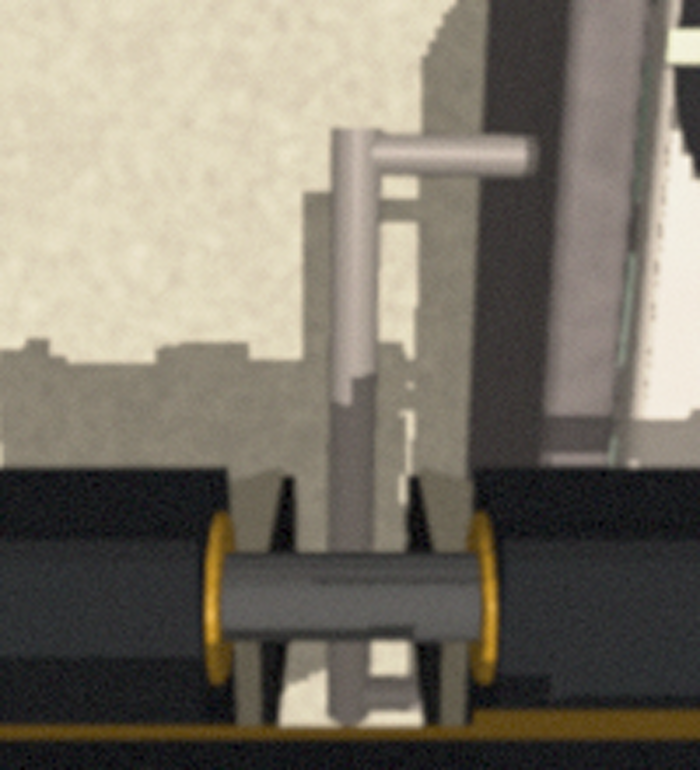

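Request:
servo_tool(
  plan=[
    [[0,0,-1],[0,0,0]],
    [[0,0,-2],[0,0,0]],
    [[0,0,-3],[0,0,0]],
    [[0,0,-4],[0,0,0]],
    [[0,0,-4.7],[0,0,0]],
    [[0,0,-4.7],[0,0,0]],
  ],
)

```text
clock: 12.1
position: [0.6046, -0.022, 0.1058]
ee_rot: [1.213, 1.202, -1.212]
force: [-0.2, -0.1, 0.1]
width: 0.213
```

Request:
servo_tool(
  plan=[
    [[0,0,0],[0,0,0]],
    [[0,0,0],[0,0,0]],
    [[0,0,0],[0,0,0]],
    [[0,0,0],[0,0,0]],
  ],
  grip=0,
  squeeze=20,
)

```text
clock: 12.5
position: [0.6048, -0.0219, 0.1059]
ee_rot: [1.214, 1.202, -1.211]
force: [1.3, 0.5, -4.3]
width: 0.099
```

Request:
servo_tool(
  plan=[
    [[-0.4,0,0],[0,0,0]],
    [[-1,0,0],[0,0,0]],
    [[-2,0,0],[0,0,0]],
    [[-3,0,0],[0,0,0]],
    [[-4,0,0],[0,0,0]],
    [[-5,0.1,0],[0,0,0]],
    [[-6,0.1,0],[0,0,0]],
    [[-7,0.1,0],[0,0,0]],
    [[-8,0.1,0],[0,0,0]],
    [[-9,0.1,0],[0,0,0]],
    [[-10,0.1,0],[0,0,0]],
    [[-11,0.1,0],[0,0,0]],
  ],
)

```text
clock: 13.7
position: [0.4939, -0.0198, 0.1059]
ee_rot: [1.214, 1.203, -1.21]
force: [2.6, 6.5, -8.9]
width: 0.105
```

Request:
servo_tool(
  plan=[
    [[-1,0,0],[0,0,0]],
    [[-2,0,0],[0,0,0]],
    [[-3,0,0],[0,0,0]],
    [[-4,0,0],[0,0,0]],
    [[-5,0.1,0],[0,0,0]],
    [[-5.5,0.1,0],[0,0,0]],
    [[-5.8,0.1,0],[0,0,0]],
    [[-6.1,0.1,0],[0,0,0]],
    [[-6.3,0.1,0],[0,0,0]],
  ],
)

```text
clock: 14.6
position: [0.4357, -0.0188, 0.1067]
ee_rot: [1.221, 1.197, -1.202]
force: [25.0, 1.9, -28.7]
width: 0.098
```

```bash
python3 st.py
```

```text
14.6 [ 0.4357 -0.0188  0.1067] [ 0.536  0.387 -0.764  2.123  0.393  0.757 -0.484] yaw of tool y -0.31 tilt x [ 0.014  0.001 -1.   ] [ 25.    1.9 -28.7] [ 0.295 -5.313 -0.13 ] 0.09810215130393643
```

Request:
servo_tool(
  plan=[
    [[0,0,0],[0,0,0]],
    [[0,0,0],[0,0,0]],
    [[0,0,0],[0,0,0]],
    [[0,0,0],[0,0,0]],
    [[0,0,2],[0,0,0]],
    [[0,0,5],[0,0,0]],
    [[0,0,9],[0,0,0]],
    [[0,0,13],[0,0,0]],
    [[0,0,17],[0,0,0]],
    [[0,0,20],[0,0,0]],
    [[0,0,22],[0,0,0]],
    [[0,0,22],[0,0,0]],
  ],
  grip=0.21,
)

```text
clock: 15.8
position: [0.4367, -0.0185, 0.3292]
ee_rot: [1.222, 1.193, -1.2]
force: [-0.2, 0.2, -0.3]
width: 0.209
```

```bash
python3 st.py;  python3 - <<'E'
from h import *
p=arm.get_image('top')
crop(p,100,70,360,290,3,'t8.png')
for t in arm.trace(p,'drawer_handle')[:2]:print(t['score'],t['at'],px2w(p,t['at'],.118))
for t in arm.trace(p,'rack1'):print(t['score'],t['at'],px2w(p,t['at'],.12), t['pixels'].sum())
p=arm.get_image('scene')
crop(p,150,110,350,290,4,'s8.png')
E
```

```text
15.8 [ 0.4367 -0.0185  0.3292] [ 0.733  0.118 -0.878  1.792  0.098  1.257 -0.177] yaw of tool y -0.32 tilt x [ 0.018 -0.    -1.   ] [-0.2  0.2 -0.3] [-0.036 -0.071  0.014] 0.20896637643450164
0.82 [264.3, 185.2] [ 0.62229162 -0.00766208  0.118     ]
0.95 [245.1, 197.3] [0.58767118 0.04657316 0.12      ] 569
0.53 [286.7, 195.5] [ 0.59191897 -0.0701674   0.12      ] 345
```

View pics/t8.png

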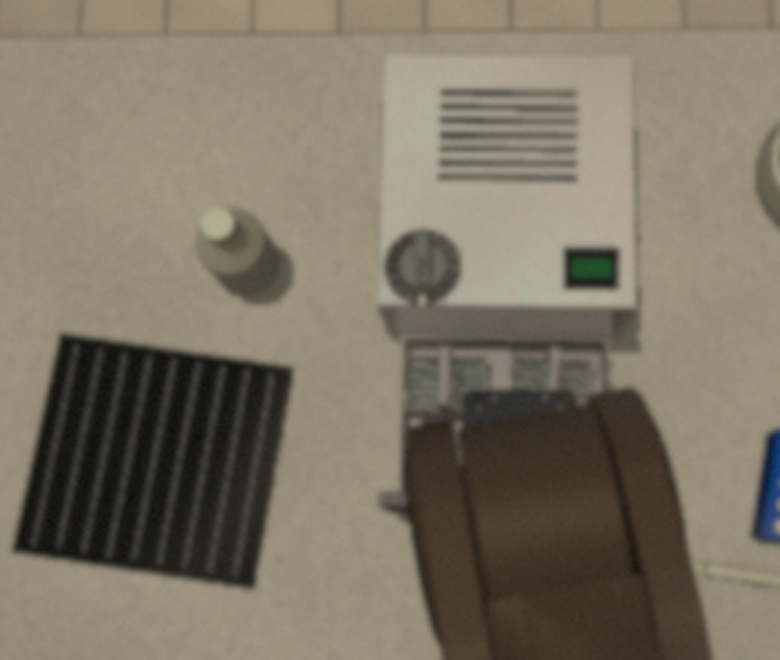

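View pics/s8.png

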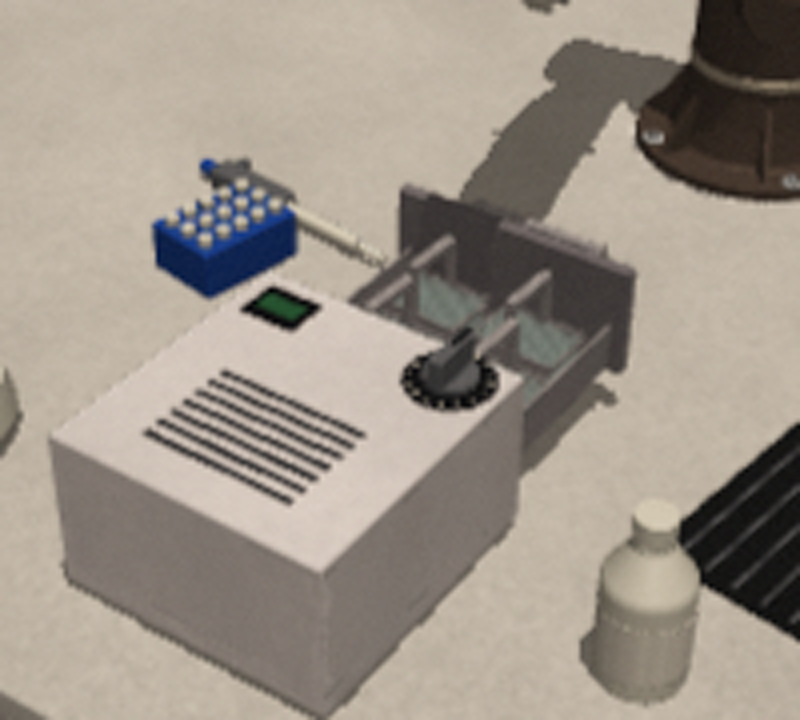

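Request:
servo_tool(
  plan=[
    [[2,0,0],[0,0,8]],
    [[4,0,0],[0,0,16]],
    [[6,0,0],[0,0,24]],
    [[8,0,0],[0,0,32]],
    [[10,0,0],[0,0,40]],
    [[12,0,0],[0,0,48]],
    [[14,0,0],[0,0,56]],
    [[16,0,0],[0,0,64]],
    [[18,0,0],[0,0,72]],
    [[20,0,0],[0,0,80]],
    [[22,0,0],[0,0,87]],
    [[22,0,0],[0,0,90]],
  ],
  grip=0.4,
)

```text
clock: 17.2
position: [0.6563, -0.0191, 0.3228]
ee_rot: [0.011, 1.575, 0.01]
force: [-1.5, 0.2, -0.4]
width: 0.402
```

```bash
python3 st.py;  python3 - <<'E'
from h import *
p=arm.get_image('wrist')
crop(p,0,0,512,384,1.5,'w9.png')
for t in arm.trace(p,'rack1'):print(t['score'],t['at'],px2w(p,t['at'],.12), t['pixels'].sum())
E
```

```text
17.2 [ 0.6563 -0.0191  0.3228] [ 0.536  0.645 -1.078  1.272  0.545  1.532  1.105] yaw of tool y 89.94 tilt x [-0.004  0.013 -1.   ] [-1.5  0.2 -0.4] [ 0.059 -0.103  0.054] 0.4015662561188457
0.98 [282.7, 71.7] [0.53204369 0.02390982 0.12      ] 2748
0.97 [212.0, 70.5] [ 0.53078027 -0.06289921  0.12      ] 2825
0.77 [284.6, 122.7] [0.59302928 0.02810661 0.12      ] 2297
0.62 [213.6, 124.6] [ 0.59530771 -0.06309423  0.12      ] 2247
```

View pics/w9.png

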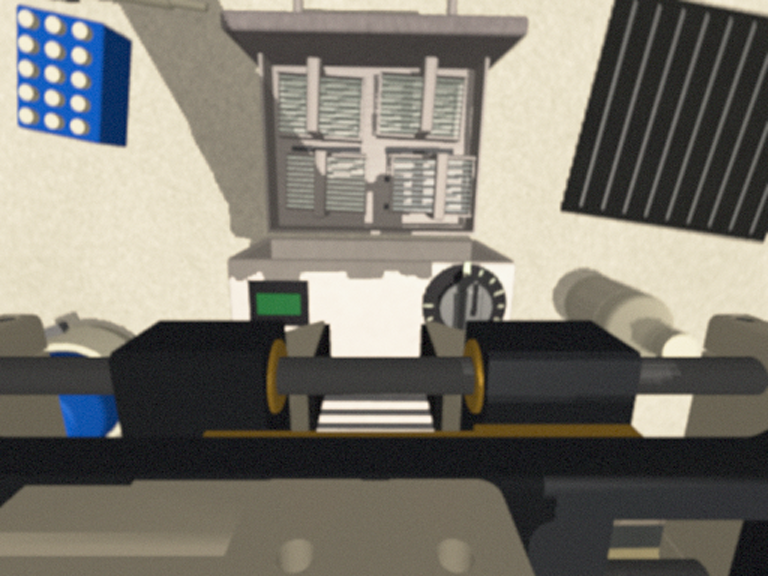

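Run:
```python
from h import *
p=arm.get_image('wrist')
crop(p,170,20,330,160,5,'w10.png')
```

```text
(no output)
```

View pics/w10.png

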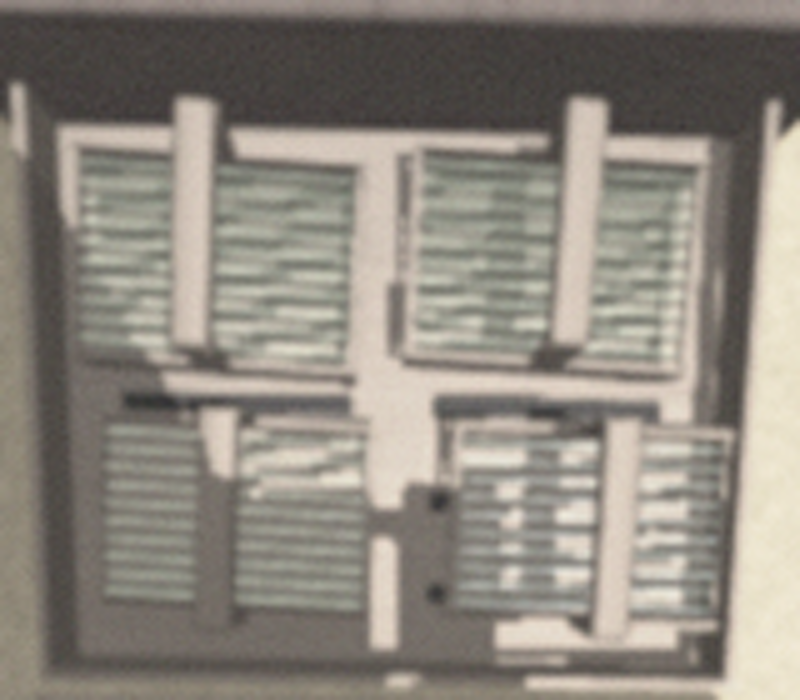

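```bash
python3 - <<'E'
from h import *
p=arm.get_image('wrist')
for n,a,b in [('A',(195,98),(192,345)),('B',(588,98),(572,345)),('C',(220,408),(215,622)),('D',(622,418),(610,637))]:
    P=[px2w(p,(170+u/5,20+v/5),.125) for u,v in(a,b)]
    d=P[1]-P[0];print(n,((P[0]+P[1])/2).round(4),np.linalg.norm(d).round(4),'yaw',np.degrees(np.arctan2(d[1],d[0])).round(1))
E
python3 st.py
```

```text
A [ 0.5232 -0.0651  0.125 ] 0.0552 yaw -3.2
B [0.5236 0.0283 0.125 ] 0.0553 yaw -2.5
C [ 0.592 -0.062  0.125] 0.0529 yaw -3.6
D [0.5957 0.0394 0.125 ] 0.0545 yaw -1.3
17.4 [ 0.6545 -0.0187  0.3246] [ 0.538  0.64  -1.078  1.275  0.543  1.531  1.099] yaw of tool y 89.62 tilt x [-0.003  0.012 -1.   ] [ 0.5 -0.7 -1.1] [ 0.126 -0.148 -0.021] 0.40178522396709077
```

Run:
```python
from h import *
p=arm.get_image('top')
P=np.array([px2w(p,(100+u/3,70+v/3),.004) for u,v in[(62,335),(292,369),(254,586),(14,550)]])
print(P.round(4),P.mean(0))
for i in range(4):
    d=P[(i+1)%4]-P[i];print(np.linalg.norm(d),np.degrees(np.arctan2(d[1],d[0])))
c=P.mean(0)[:2];y=np.radians(-10)
ex=np.array([np.cos(y),np.sin(y)]);ey=np.array([-np.sin(y),np.cos(y)])
for a in(1,-1):
  for b in(1,-1): print(a,b,(c+a*.048*ex+b*.058*ey).round(4))
```

```text
[[0.6602 0.4423 0.004 ]
 [0.6221 0.2    0.004 ]
 [0.4008 0.2332 0.004 ]
 [0.438  0.4775 0.004 ]] [0.53029232 0.33826035 0.004     ]
0.24530404846220033 -98.92876150108523
0.22382905996367292 171.48241560211952
0.24719570659745504 81.3377607865753
0.2249733479614708 -9.000762044757948
1 1 [0.5876 0.387 ]
1 -1 [0.5675 0.2728]
-1 1 [0.4931 0.4037]
-1 -1 [0.4729 0.2895]
```

Request:
servo_tool(
  plan=[
    [[-3,-1,0],[-0.7,0,-2]],
    [[-6,-2,0],[-0.7,0,-3]],
    [[-9,-3,0],[-0.7,0,-3]],
    [[-12,-4,-2],[-0.7,0,-3]],
    [[-13.1,-4.6,-5],[-0.7,0,-3]],
    [[-13.1,-4.6,-8],[-0.7,0,-3]],
    [[-13.1,-4.6,-11],[-0.7,0,-3]],
    [[-13.1,-4.6,-14],[-0.7,0,-3]],
    [[-13.1,-4.6,-16],[-0.7,0,-3]],
    [[-13.1,-4.6,-17],[-0.7,0,-3]],
    [[-13.1,-4.6,-17],[-0.7,0,-3]],
  ],
)

```text
clock: 18.55
position: [0.5227, -0.0649, 0.1543]
ee_rot: [0.046, 1.574, -0.047]
force: [0.3, 0.7, -0.5]
width: 0.399
```

```bash
python3 st.py;  python3 - <<'E'
from h import *
p=arm.get_image('wrist')
crop(p,0,0,512,384,1.5,'w11.png')
E
```

```text
18.55 [ 0.5227 -0.0649  0.1543] [ 0.766  0.584 -1.068  1.841  0.581  1.075  0.985] yaw of tool y 86.59 tilt x [-0.003 -0.    -1.   ] [ 0.3  0.7 -0.5] [ 0.069 -0.126 -0.016] 0.39856652051136404
```

View pics/w11.png

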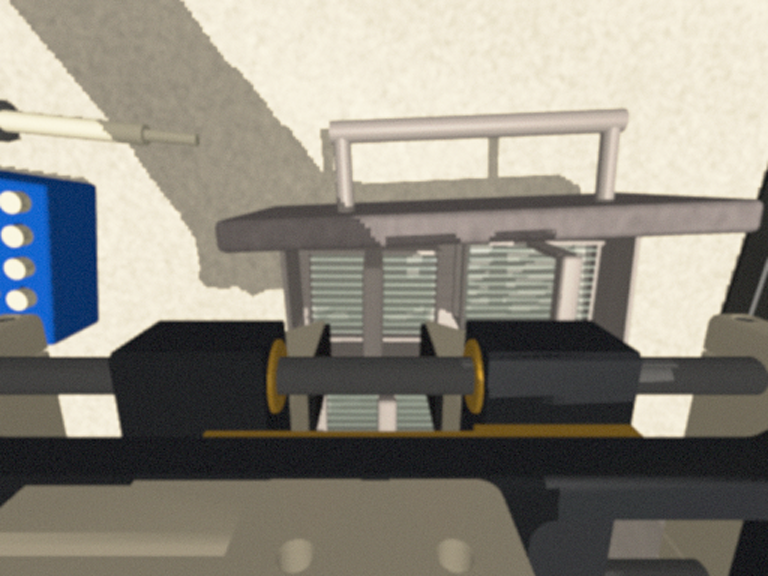

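Request:
servo_tool(
  plan=[
    [[0,0,-1],[0,0,0]],
    [[0,0,-2],[0,0,0]],
    [[0,0,-3],[0,0,0]],
    [[0,0,-4],[0,0,0]],
    [[0,0,-4.9],[0,0,0]],
    [[0,0,-4.9],[0,0,0]],
  ],
)

```text
clock: 19.2
position: [0.5225, -0.0648, 0.1049]
ee_rot: [0.046, 1.574, -0.047]
force: [-0.1, 0.4, 0.7]
width: 0.403
```

Request:
servo_tool(
  plan=[
    [[0,0,0],[0,0,0]],
    [[0,0,0],[0,0,0]],
    [[0,0,0],[0,0,0]],
    [[0,0,0],[0,0,0]],
    [[0,0,0],[0,0,0]],
    [[0,0,0],[0,0,0]],
  ],
  grip=0,
  squeeze=20,
)

```text
clock: 19.8
position: [0.5227, -0.065, 0.105]
ee_rot: [0.046, 1.574, -0.047]
force: [-0.7, 0.2, 1.0]
width: 0.108
```

```bash
python3 st.py
```

```text
19.8 [ 0.5227 -0.065   0.105 ] [ 0.726  0.638 -1.016  1.893  0.651  0.989  0.926] yaw of tool y 86.6 tilt x [-0.004 -0.    -1.   ] [-0.7  0.2  1. ] [-0.164 -0.188 -0.084] 0.10765928238086087
```

Request:
servo_tool(
  plan=[
    [[0,0,0.5],[0,0,0]],
    [[0,0,1.2],[0,0,0]],
    [[0,0,2.5],[0,0,0]],
    [[0,0,4],[0,0,0]],
    [[0,0,6],[0,0,0]],
    [[0,0,8],[0,0,0]],
    [[0,0,10],[0,0,0]],
    [[0,0,12],[0,0,0]],
    [[0,0,13],[0,0,0]],
    [[0,0,14],[0,0,0]],
    [[0,0,14],[0,0,0]],
  ],
)

```text
clock: 20.9
position: [0.5231, -0.0649, 0.2462]
ee_rot: [0.046, 1.572, -0.047]
force: [-0.3, 0.6, -2.2]
width: 0.104
```

Request:
servo_tool(
  plan=[
    [[0,1,0],[0,0,0]],
    [[1,4,0],[0,0,-1]],
    [[2,8,0],[0,0,-2]],
    [[2.5,12,0],[0,0,-3]],
    [[3,16,0],[0,0,-4]],
    [[3.5,20,0],[0,0,-5]],
    [[4,24,0],[0,0,-5.5]],
    [[4.5,28,0],[0,0,-5.5]],
    [[5,32,0],[0,0,-5.5]],
    [[5.5,36,0],[0,0,-5.5]],
    [[6,39,0],[0,0,-5.5]],
    [[6.4,41,0],[0,0,-5.5]],
  ],
)

```text
clock: 22.1
position: [0.5853, 0.3489, 0.2449]
ee_rot: [0.119, 1.572, -0.12]
force: [0.8, 0.1, -1.8]
width: 0.108
```

```bash
python3 st.py;  python3 - <<'E'
from h import *
p=arm.get_image('scene')
crop(p,120,80,460,330,2.3,'s12.png')
E
```

```text
22.1 [0.5853 0.3489 0.2449] [-0.087  0.7   -0.969  1.332  0.566  1.398  0.383] yaw of tool y 81.3 tilt x [-0.004 -0.    -1.   ] [ 0.8  0.1 -1.8] [ 0.078 -0.156 -0.024] 0.10792269636858677
```

View pics/s12.png

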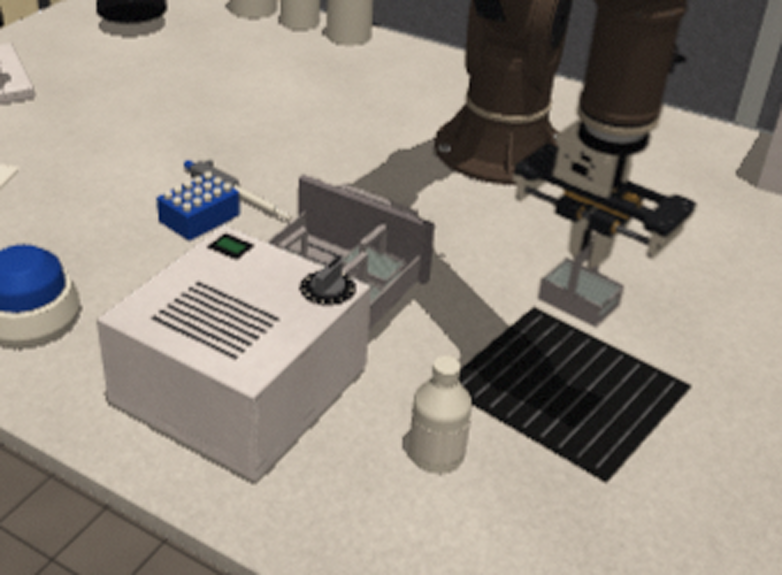

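Request:
servo_tool(
  plan=[
    [[0.1,2,0],[0,0,0]],
    [[0.1,3.9,-1],[0,0,0]],
    [[0.1,3.9,-4],[0,0,0]],
    [[0.1,3.9,-7],[0,0,0]],
    [[0.1,3.9,-10],[0,0,0]],
    [[0.1,3.9,-13],[0,0,0]],
    [[0.1,3.9,-15],[0,0,0]],
    [[0.1,3.9,-16.3],[0,0,0]],
    [[0.1,3.9,-17],[0,0,0]],
    [[0.1,3.9,-17],[0,0,0]],
  ],
)

```text
clock: 23.15
position: [0.5854, 0.3906, 0.074]
ee_rot: [0.118, 1.573, -0.117]
force: [-0.5, -0.1, -2.9]
width: 0.111
```

Request:
servo_tool(
  plan=[
    [[0,0,-0.2],[0,0,0]],
    [[0,0,-0.4],[0,0,0]],
    [[0,0,-0.6],[0,0,0]],
    [[0,0,-0.7],[0,0,0]],
    [[0,0,-0.8],[0,0,0]],
    [[0,0,-0.9],[0,0,0]],
    [[0,0,-0.9],[0,0,0]],
  ],
)

```text
clock: 23.85
position: [0.5853, 0.3905, 0.0649]
ee_rot: [0.118, 1.574, -0.117]
force: [-0.2, -1.1, -2.9]
width: 0.108
```

```bash
python3 st.py
```

```text
23.85 [0.5853 0.3905 0.0649] [-0.179  0.882 -0.875  1.463  0.707  1.134  0.243] yaw of tool y 81.44 tilt x [-0.006  0.001 -1.   ] [-0.2 -1.1 -2.9] [ 0.157 -0.171  0.034] 0.10849708521584898
```

Request:
servo_tool(
  plan=[
    [[0,0,-0.1],[0,0,0]],
    [[0,0,-0.2],[0,0,0]],
    [[0,0,-0.2],[0,0,0]],
  ],
)

```text
clock: 24.15
position: [0.5856, 0.3907, 0.064]
ee_rot: [0.119, 1.573, -0.117]
force: [-1.0, -2.3, 6.7]
width: 0.105
```

```bash
python3 st.py
```

```text
24.15 [0.5856 0.3907 0.064 ] [-0.179  0.883 -0.874  1.464  0.708  1.132  0.242] yaw of tool y 81.43 tilt x [-0.005  0.002 -1.   ] [-1.  -2.3  6.7] [-0.422  0.235  0.048] 0.10539349431511943
```

Request:
servo_tool(
  plan=[
    [[0,0,0],[0,0,0]],
    [[0,0,0],[0,0,0]],
    [[0,0,0],[0,0,0]],
    [[0,0,0],[0,0,0]],
    [[0,0,1],[0,0,0]],
    [[0,0,3],[0,0,0]],
    [[0,0,6],[0,0,0]],
    [[0,0,10],[0,0,0]],
    [[0,0,14],[0,0,0]],
    [[0,0,18],[0,0,0]],
    [[0,0,22],[0,0,0]],
    [[0,0,25],[0,0,0]],
  ],
  grip=0.35,
)

```text
clock: 25.35
position: [0.5853, 0.3913, 0.3179]
ee_rot: [0.12, 1.571, -0.114]
force: [0.4, 0.0, -1.0]
width: 0.353
```

Request:
servo_tool(
  plan=[
    [[0,-3,1],[0,0,1]],
    [[1,-7,1],[0,0,2]],
    [[2,-11,1],[0,0,3]],
    [[3,-15,1],[0,0,4]],
    [[4,-19,1],[0,0,5]],
    [[5,-23,1],[0,0,6]],
    [[6,-27,1],[0,0,7]],
    [[7,-31,1],[0,0,8]],
    [[7,-35,1],[0,0,8.5]],
    [[7,-39,1],[0,0,8.5]],
    [[7,-41,1],[0,0,8.5]],
    [[7,-41,1],[0,0,8.5]],
  ],
)

```text
clock: 26.55
position: [0.6556, -0.0234, 0.3282]
ee_rot: [0.007, 1.574, -0.004]
force: [0.8, -0.7, 0.1]
width: 0.351
```

```bash
python3 st.py;  python3 - <<'E'
from h import *
p=arm.get_image('wrist')
crop(p,0,0,512,240,1.5,'w13.png')
crop(p,170,20,330,160,5,'w13c.png')
for t in arm.trace(p,'rack1'):print(t['score'],t['at'],px2w(p,t['at'],.12).round(3), t['pixels'].sum())
E
```

```text
26.55 [ 0.6556 -0.0234  0.3282] [ 0.527  0.631 -1.054  1.265  0.536  1.538  1.113] yaw of tool y 89.6 tilt x [-0.004  0.002 -1.   ] [ 0.8 -0.7  0.1] [ 0.053 -0.178  0.04 ] 0.3506143236093684
0.89 [291.1, 124.3] [0.595 0.031 0.12 ] 2208
0.67 [287.5, 74.8] [0.535 0.025 0.12 ] 2713
0.59 [219.6, 124.9] [ 0.595 -0.062  0.12 ] 2181
0.59 [493.9, 117.7] [0.588 0.294 0.12 ] 1647
```

View pics/w13.png

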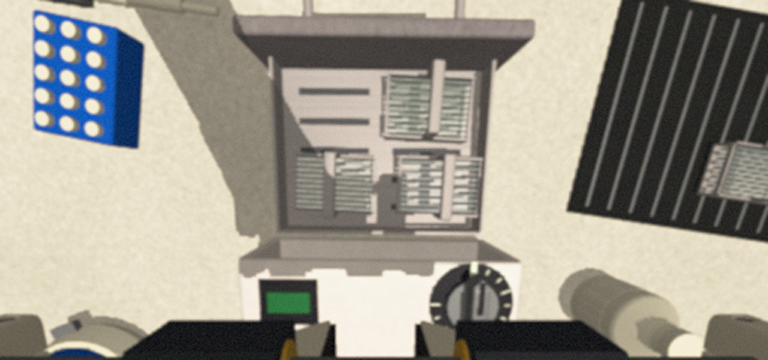

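View pics/w13c.png

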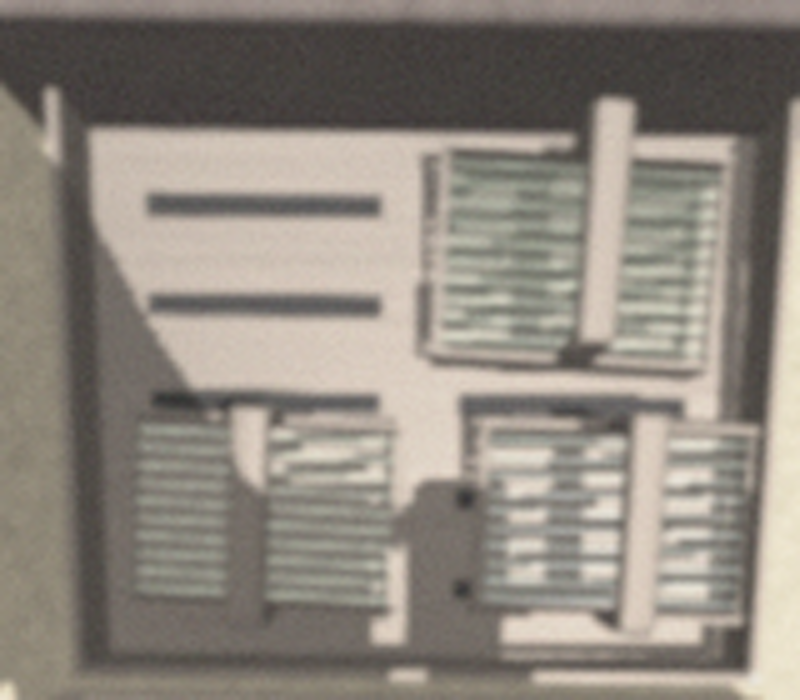

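```bash
cat > bar.py <<'E'
import sys,json
from h import *
def bars(L,k=5,o=(170,20),z=.125):
    p=arm.get_image('wrist')
    for n,a,b in L:
        P=[px2w(p,(o[0]+u/k,o[1]+v/k),z) for u,v in(a,b)]
        d=P[1]-P[0];m=(P[0]+P[1])/2
        s=arm.observe();M=R.from_rotvec(s['ee_rot']).as_matrix()
        print(n,m.round(4),np.linalg.norm(d).round(4),'yaw',np.degrees(np.arctan2(d[1],d[0])).round(1),'shift cm',((m-s['position'])[:2]*100).round(2),'tool',s['position'].round(4),np.degrees(np.arctan2(M[1,1],M[0,1])).round(1))
E
python3 -c "
from bar import *
bars([('B',(613,98),(597,345)),('C',(250,408),(247,622)),('D',(648,418),(634,635))])"
```

```text
B [0.5231 0.0326 0.125 ] 0.056 yaw -2.0 shift cm [-13.19   5.01] tool [ 0.655  -0.0175  0.3285] 90.0
C [ 0.5928 -0.0566  0.125 ] 0.0535 yaw -2.4 shift cm [-6.22 -3.91] tool [ 0.655  -0.0175  0.3285] 90.0
D [0.5958 0.0446 0.125 ] 0.0546 yaw -1.4 shift cm [-5.92  6.2 ] tool [ 0.655  -0.0175  0.3285] 90.0
```

```bash
python3 st.py
python3 - <<'E'
from h import *
p=arm.get_image('wrist')
crop(p,170,20,330,160,5,'w14c.png')
E
python3 st.py
```

```text
26.7 [ 0.655  -0.0175  0.3285] [ 0.522  0.631 -1.057  1.267  0.535  1.537  1.112] yaw of tool y 90.03 tilt x [-0.003  0.004 -1.   ] [-0.4  0.6  0.3] [ 0.083 -0.116  0.05 ] 0.3483943031817176
26.75 [ 0.655  -0.0169  0.3285] [ 0.521  0.631 -1.057  1.267  0.535  1.537  1.112] yaw of tool y 90.08 tilt x [-0.003  0.004 -1.   ] [ 0.4 -0.1 -0.6] [ 0.077 -0.138 -0.02 ] 0.3510020666826505
```

View pics/w14c.png

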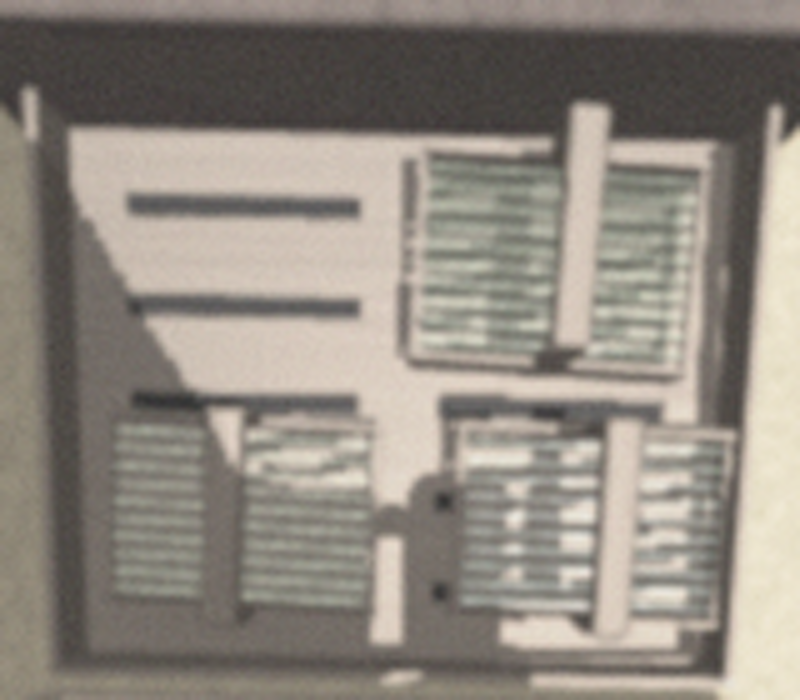

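```bash
python3 -c "
from bar import *
bars([('B',(591,104),(574,347)),('C',(228,410),(222,622)),('D',(625,420),(611,637))])"
```

```text
B [0.5238 0.0284 0.125 ] 0.0551 yaw -2.3 shift cm [-13.12   4.53] tool [ 0.655  -0.0169  0.3284] 90.1
C [ 0.5931 -0.0612  0.125 ] 0.0531 yaw -3.4 shift cm [-6.2  -4.43] tool [ 0.655  -0.0169  0.3284] 90.1
D [0.5961 0.0401 0.125 ] 0.0546 yaw -1.4 shift cm [-5.9  5.7] tool [ 0.655  -0.0169  0.3284] 90.1
```

Request:
servo_tool(
  plan=[
    [[-3,1,0],[-0.2,0,-2]],
    [[-6,2,0],[-0.2,0,-2.4]],
    [[-9,3,0],[-0.2,0,-2.4]],
    [[-12,4,-2],[-0.2,0,-2.4]],
    [[-13.1,4.5,-5],[-0.2,0,-2.4]],
    [[-13.1,4.5,-8],[-0.2,0,-2.4]],
    [[-13.1,4.5,-11],[-0.2,0,-2.4]],
    [[-13.1,4.5,-14],[-0.2,0,-2.4]],
    [[-13.1,4.5,-16],[-0.2,0,-2.4]],
    [[-13.1,4.5,-17.5],[-0.2,0,-2.4]],
    [[-13.1,4.5,-17.5],[-0.2,0,-2.4]],
  ],
)

```text
clock: 27.9
position: [0.523, 0.0287, 0.152]
ee_rot: [0.031, 1.576, -0.03]
force: [0.6, 0.9, 0.2]
width: 0.349
```

```bash
python3 st.py;  python3 - <<'E'
from h import *
p=arm.get_image('wrist')
crop(p,100,100,400,300,2.5,'w15.png')
E
```

```text
27.9 [0.523  0.0287 0.152 ] [ 0.58   0.574 -1.049  1.849  0.566  1.061  0.839] yaw of tool y 87.79 tilt x [-0.006  0.001 -1.   ] [0.6 0.9 0.2] [ 0.141 -0.166  0.007] 0.3486807081325077
```

View pics/w15.png

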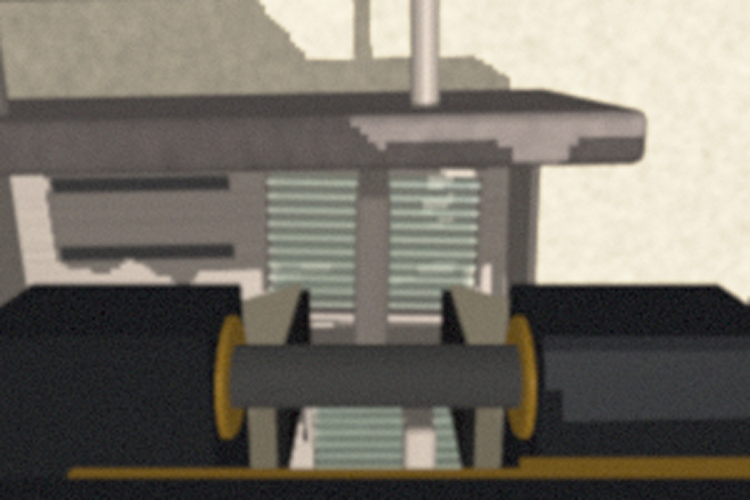

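Bar at col ~372, jaw centre ~375: aligned. Descend and grip.

Request:
servo_tool(
  plan=[
    [[0,0,-1],[0,0,0]],
    [[0,0,-2],[0,0,0]],
    [[0,0,-3],[0,0,0]],
    [[0,0,-4],[0,0,0]],
    [[0,0,-4.7],[0,0,0]],
    [[0,0,-4.7],[0,0,0]],
  ],
)

```text
clock: 28.55
position: [0.5231, 0.0287, 0.1052]
ee_rot: [0.031, 1.577, -0.03]
force: [-0.2, -0.5, -0.0]
width: 0.353
```

Request:
servo_tool(
  plan=[
    [[0,0,0],[0,0,0]],
    [[0,0,0],[0,0,0]],
    [[0,0,0],[0,0,0]],
    [[0,0,0],[0,0,0]],
    [[0,0,0],[0,0,0]],
    [[0,0,0],[0,0,0]],
  ],
  grip=0,
  squeeze=20,
)

```text
clock: 29.15
position: [0.5232, 0.0285, 0.1053]
ee_rot: [0.031, 1.576, -0.03]
force: [0.4, -0.9, 2.2]
width: 0.105
```

Request:
servo_tool(
  plan=[
    [[0,0,0.5],[0,0,0]],
    [[0,0,1.2],[0,0,0]],
    [[0,0,2.5],[0,0,0]],
    [[0,0,4],[0,0,0]],
    [[0,0,6],[0,0,0]],
    [[0,0,8],[0,0,0]],
    [[0,0,10],[0,0,0]],
    [[0,0,12],[0,0,0]],
    [[0,0,13],[0,0,0]],
    [[0,0,14],[0,0,0]],
    [[0,0,14],[0,0,0]],
  ],
)

```text
clock: 30.25
position: [0.5236, 0.0288, 0.2465]
ee_rot: [0.031, 1.575, -0.03]
force: [0.5, 0.2, -2.0]
width: 0.105
```

Request:
servo_tool(
  plan=[
    [[0,1,0],[0,0,-1]],
    [[0,4,0],[0,0,-2]],
    [[-0.5,8,0],[0,0,-3]],
    [[-1,12,0],[0,0,-4]],
    [[-1.5,16,0],[0,0,-5]],
    [[-2,20,0],[0,0,-6]],
    [[-2.5,24,0],[0,0,-6.8]],
    [[-3,28,0],[0,0,-6.8]],
    [[-3.2,32,0],[0,0,-6.8]],
    [[-3.2,35,0],[0,0,-6.8]],
    [[-3.2,37,0],[0,0,-6.8]],
    [[-3.2,37.5,0],[0,0,-6.8]],
  ],
)

```text
clock: 31.45
position: [0.4901, 0.4062, 0.2453]
ee_rot: [0.122, 1.573, -0.12]
force: [-0.1, -0.9, -1.5]
width: 0.105
```

Request:
servo_tool(
  plan=[
    [[0,0,0],[0,0,0]],
    [[0,0,-1],[0,0,0]],
    [[0,0,-4],[0,0,0]],
    [[0,0,-7],[0,0,0]],
    [[0,0,-10],[0,0,0]],
    [[0,0,-13],[0,0,0]],
    [[0,0,-15],[0,0,0]],
    [[0,0,-16.3],[0,0,0]],
    [[0,0,-17],[0,0,0]],
    [[0,0,-17],[0,0,0]],
  ],
)

```text
clock: 32.45
position: [0.4901, 0.4054, 0.0748]
ee_rot: [0.122, 1.574, -0.121]
force: [0.7, 0.6, -1.7]
width: 0.105
```

```bash
python3 st.py;  python3 - <<'E'
from h import *
p=arm.get_image('scene')
crop(p,250,150,450,300,4,'s16.png')
E
```

```text
32.45 [0.4901 0.4054 0.0748] [-0.228  0.783 -0.886  1.646  0.675  1.051  0.093] yaw of tool y 81.13 tilt x [-0.007  0.001 -1.   ] [ 0.7  0.6 -1.7] [ 0.108 -0.129  0.002] 0.10496339074131103
```

View pics/s16.png

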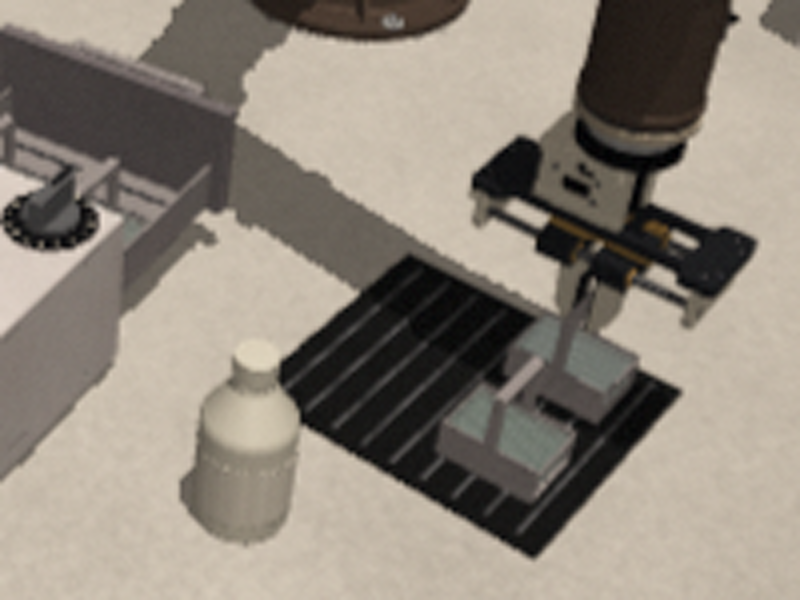

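Request:
servo_tool(
  plan=[
    [[0,0,-0.2],[0,0,0]],
    [[0,0,-0.4],[0,0,0]],
    [[0,0,-0.6],[0,0,0]],
    [[0,0,-0.8],[0,0,0]],
    [[0,0,-0.9],[0,0,0]],
    [[0,0,-1.0],[0,0,0]],
    [[0,0,-1.1],[0,0,0]],
    [[0,0,-1.1],[0,0,0]],
  ],
)

```text
clock: 33.3
position: [0.4903, 0.406, 0.0645]
ee_rot: [0.122, 1.573, -0.121]
force: [0.5, -0.2, -1.8]
width: 0.106
```

Request:
servo_tool(
  plan=[
    [[0,0,0],[0,0,0]],
  ],
)

```text
clock: 33.4
position: [0.4903, 0.406, 0.0646]
ee_rot: [0.122, 1.573, -0.12]
force: [-0.8, 0.1, -2.1]
width: 0.106
```

Request:
servo_tool(
  plan=[
    [[0,0,-0.1],[0,0,0]],
    [[0,0,-0.15],[0,0,0]],
    [[0,0,-0.15],[0,0,0]],
  ],
)

```text
clock: 33.7
position: [0.4903, 0.406, 0.0643]
ee_rot: [0.122, 1.573, -0.121]
force: [-3.1, -4.7, 11.1]
width: 0.107
```

Request:
servo_tool(
  plan=[
    [[0,0,0],[0,0,0]],
    [[0,0,0],[0,0,0]],
    [[0,0,0],[0,0,0]],
    [[0,0,0],[0,0,0]],
    [[0,0,1],[0,0,0]],
    [[0,0,3],[0,0,0]],
    [[0,0,6],[0,0,0]],
    [[0,0,10],[0,0,0]],
    [[0,0,14],[0,0,0]],
    [[0,0,18],[0,0,0]],
    [[0,0,22],[0,0,0]],
    [[0,0,25],[0,0,0]],
  ],
  grip=0.35,
)

```text
clock: 34.9
position: [0.49, 0.4065, 0.318]
ee_rot: [0.124, 1.571, -0.118]
force: [0.6, 0.5, -1.3]
width: 0.351
```

Request:
servo_tool(
  plan=[
    [[1,-3,1],[0,0,1]],
    [[3,-7,1],[0,0,2]],
    [[5,-11,1],[0,0,3]],
    [[7,-15,1],[0,0,4]],
    [[9,-19,1],[0,0,5]],
    [[11,-23,1],[0,0,6]],
    [[13,-27,1],[0,0,7]],
    [[15,-31,1],[0,0,8]],
    [[16,-35,1],[0,0,9]],
    [[16.5,-39,1],[0,0,9]],
    [[16.5,-42.4,1],[0,0,9]],
    [[16.5,-42.4,1],[0,0,9]],
  ],
)

```text
clock: 36.1
position: [0.6557, -0.0243, 0.3278]
ee_rot: [0.005, 1.575, -0.004]
force: [-0.6, -0.1, -0.2]
width: 0.352
```

Request:
servo_tool(
  plan=[
    [[0,0,0],[0,0,0]],
    [[0,0,0],[0,0,0]],
    [[0,0,0],[0,0,0]],
    [[0,0,0],[0,0,0]],
  ],
)

```text
clock: 36.5
position: [0.6555, -0.0229, 0.3281]
ee_rot: [0.003, 1.575, -0.002]
force: [0.5, 0.0, 0.2]
width: 0.349
```

```bash
python3 st.py;  python3 - <<'E'
from h import *
p=arm.get_image('wrist')
crop(p,0,0,512,240,1.5,'w17.png')
crop(p,170,20,330,160,5,'w17c.png')
E
python3 st.py
```

```text
36.5 [ 0.6555 -0.0229  0.3281] [ 0.522  0.628 -1.044  1.265  0.53   1.536  1.12 ] yaw of tool y 89.81 tilt x [-0.004  0.001 -1.   ] [0.5 0.  0.2] [ 0.114 -0.11   0.035] 0.34934813783202745
36.55 [ 0.6555 -0.023   0.328 ] [ 0.522  0.628 -1.044  1.265  0.531  1.536  1.12 ] yaw of tool y 89.79 tilt x [-0.004  0.001 -1.   ] [-0.5  0.  -0.5] [ 0.13  -0.165  0.009] 0.3511112114738923
```

View pics/w17.png

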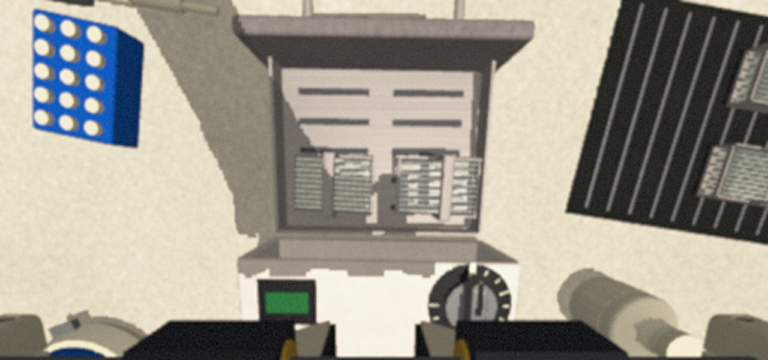

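View pics/w17c.png

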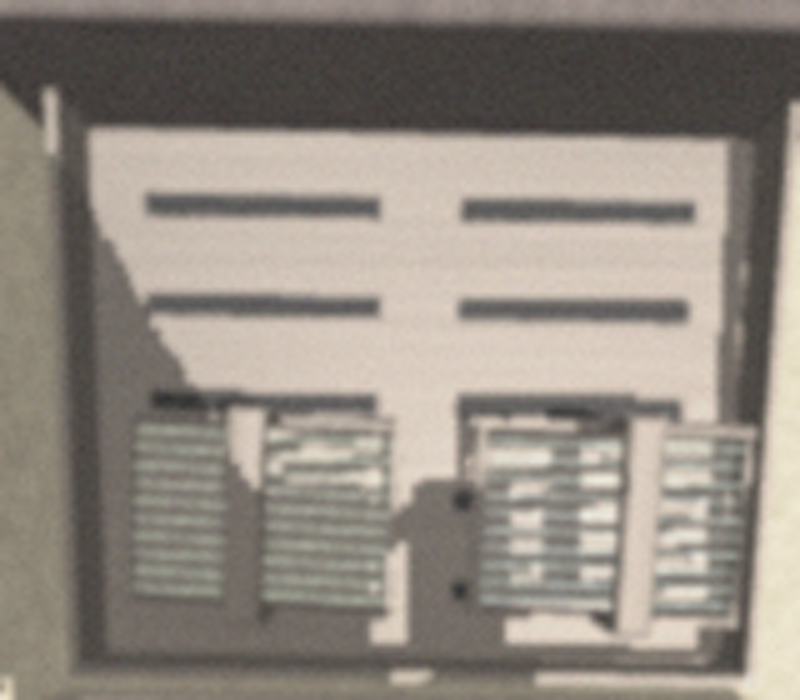

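```bash
python3 -c "
from bar import *
bars([('C',(249,408),(243,620)),('D',(646,418),(631,635))])"
```

```text
C [ 0.5927 -0.0622  0.125 ] 0.053 yaw -3.4 shift cm [-6.29 -3.89] tool [ 0.6556 -0.0233  0.328 ] 89.8
D [0.5962 0.0388 0.125 ] 0.0545 yaw -1.8 shift cm [-5.94  6.21] tool [ 0.6556 -0.0233  0.328 ] 89.8
```

Request:
servo_tool(
  plan=[
    [[-2,2,0],[0,0,-1]],
    [[-4,4,0],[0,0,-1.6]],
    [[-5.9,6.2,-1],[0,0,-1.6]],
    [[-5.9,6.2,-4],[0,0,-1.6]],
    [[-5.9,6.2,-7],[0,0,-1.6]],
    [[-5.9,6.2,-10],[0,0,-1.6]],
    [[-5.9,6.2,-13],[0,0,-1.6]],
    [[-5.9,6.2,-16],[0,0,-1.6]],
    [[-5.9,6.2,-17.5],[0,0,-1.6]],
    [[-5.9,6.2,-17.5],[0,0,-1.6]],
    [[-5.9,6.2,-17.5],[0,0,-1.6]],
  ],
)

```text
clock: 37.7
position: [0.597, 0.0393, 0.154]
ee_rot: [0.026, 1.574, -0.024]
force: [0.6, 0.3, 0.8]
width: 0.351
```

```bash
python3 st.py;  python3 - <<'E'
from h import *
p=arm.get_image('wrist')
crop(p,100,100,400,300,2.5,'w18.png')
E
```

```text
37.7 [0.597  0.0393 0.154 ] [ 0.484  0.671 -1.001  1.67   0.608  1.149  0.859] yaw of tool y 88.2 tilt x [-0.003  0.001 -1.   ] [0.6 0.3 0.8] [ 0.103 -0.159  0.008] 0.3512192521370962
```

View pics/w18.png

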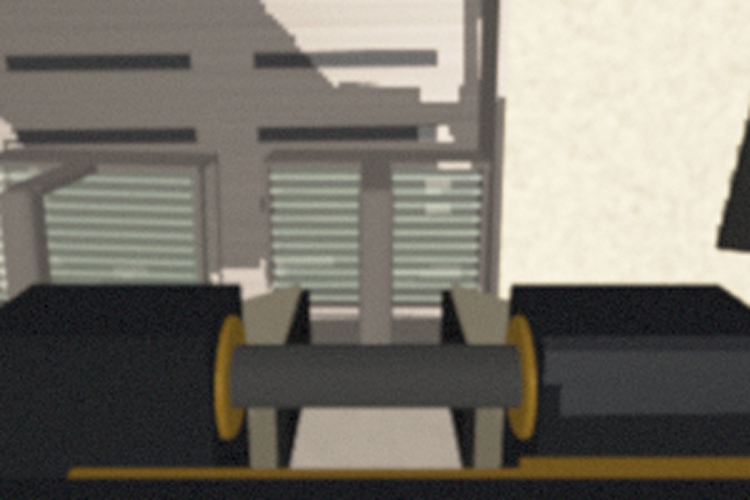

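Request:
servo_tool(
  plan=[
    [[0,0,-1],[0,0,0]],
    [[0,0,-2],[0,0,0]],
    [[0,0,-3],[0,0,0]],
    [[0,0,-4],[0,0,0]],
    [[0,0,-4.9],[0,0,0]],
    [[0,0,-4.9],[0,0,0]],
  ],
)

```text
clock: 38.35
position: [0.5965, 0.039, 0.1038]
ee_rot: [0.026, 1.575, -0.024]
force: [-0.4, -0.9, 0.7]
width: 0.353
```

Request:
servo_tool(
  plan=[
    [[0,0,0],[0,0,0]],
    [[0,0,0],[0,0,0]],
    [[0,0,0],[0,0,0]],
    [[0,0,0],[0,0,0]],
    [[0,0,0],[0,0,0]],
    [[0,0,0],[0,0,0]],
  ],
  grip=0,
  squeeze=20,
)

```text
clock: 38.95
position: [0.5967, 0.0392, 0.1041]
ee_rot: [0.026, 1.575, -0.024]
force: [-0.0, 0.6, 2.3]
width: 0.105
```

Request:
servo_tool(
  plan=[
    [[0,0,0.5],[0,0,0]],
    [[0,-0.2,1.2],[0,0,0]],
    [[0,-0.3,2.5],[0,0,0]],
    [[0,-0.3,4],[0,0,0]],
    [[0,-0.3,6],[0,0,0]],
    [[0,-0.3,8],[0,0,0]],
    [[0,-0.3,10],[0,0,0]],
    [[0,-0.3,12],[0,0,0]],
    [[0,-0.3,13],[0,0,0]],
    [[0,-0.3,14],[0,0,0]],
    [[0,-0.3,14],[0,0,0]],
  ],
)

```text
clock: 40.05
position: [0.5971, 0.0365, 0.2454]
ee_rot: [0.026, 1.573, -0.024]
force: [0.1, 0.6, -3.0]
width: 0.104
```

Request:
servo_tool(
  plan=[
    [[0,1,0],[0,0,-1]],
    [[0,3,0],[0,0,-2]],
    [[-0.5,6,0],[0,0,-3]],
    [[-1,9,0],[0,0,-4]],
    [[-1.5,12,0],[0,0,-5]],
    [[-2,15,0],[0,0,-6]],
    [[-2.5,18,0],[0,0,-7.2]],
    [[-2.8,21,0],[0,0,-7.2]],
    [[-2.8,23,0],[0,0,-7.2]],
    [[-2.8,23.7,0],[0,0,-7.2]],
    [[-2.8,23.7,0],[0,0,-7.2]],
  ],
)

```text
clock: 41.15
position: [0.5687, 0.274, 0.2447]
ee_rot: [0.123, 1.571, -0.121]
force: [-0.7, -0.7, -2.1]
width: 0.105
```

Request:
servo_tool(
  plan=[
    [[0,0,0],[0,0,0]],
    [[0,0,-1],[0,0,0]],
    [[0,0,-4],[0,0,0]],
    [[0,0,-7],[0,0,0]],
    [[0,0,-10],[0,0,0]],
    [[0,0,-13],[0,0,0]],
    [[0,0,-15],[0,0,0]],
    [[0,0,-16.3],[0,0,0]],
    [[0,0,-17.1],[0,0,0]],
    [[0,0,-17.1],[0,0,0]],
  ],
)

```text
clock: 42.15
position: [0.5685, 0.2733, 0.0729]
ee_rot: [0.123, 1.572, -0.122]
force: [-0.2, 0.1, -2.6]
width: 0.11
```

Request:
servo_tool(
  plan=[
    [[0,0,-0.2],[0,0,0]],
    [[0,0,-0.4],[0,0,0]],
    [[0,0,-0.6],[0,0,0]],
    [[0,0,-0.7],[0,0,0]],
    [[0,0,-0.8],[0,0,0]],
    [[0,0,-0.9],[0,0,0]],
    [[0,0,-1.0],[0,0,0]],
    [[0,0,-1.0],[0,0,0]],
  ],
)

```text
clock: 42.95
position: [0.5686, 0.2734, 0.0631]
ee_rot: [0.123, 1.571, -0.122]
force: [-0.6, 0.2, 0.0]
width: 0.105
```

```bash
python3 st.py;  python3 - <<'E'
from h import *
p=arm.get_image('scene')
crop(p,250,150,450,300,4,'s19.png')
E
```

```text
42.95 [0.5686 0.2734 0.0631] [ 0.013  0.788 -0.878  1.67   0.689  1.024  0.318] yaw of tool y 81.06 tilt x [-0.004  0.001 -1.   ] [-0.6  0.2  0. ] [ 0.034  0.007 -0.03 ] 0.10484987403240337
```

View pics/s19.png

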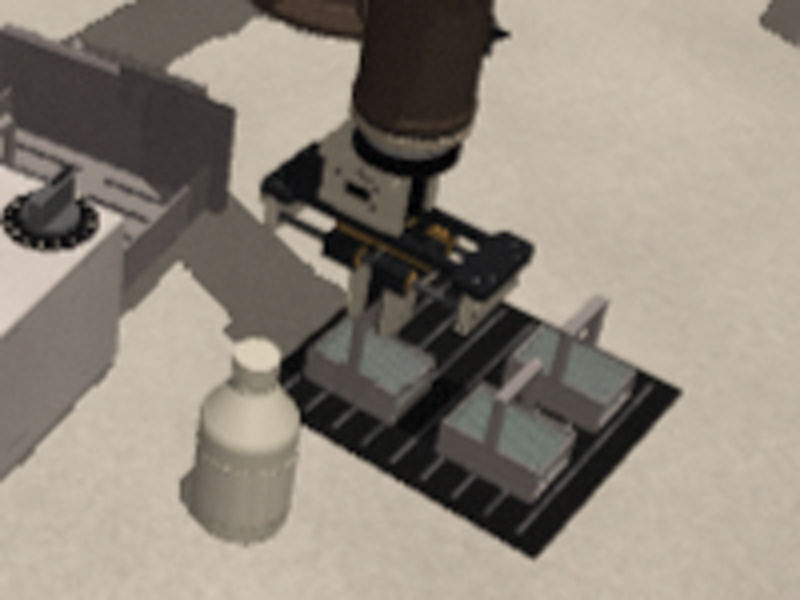

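Request:
servo_tool(
  plan=[
    [[0,0,0],[0,0,0]],
    [[0,0,0],[0,0,0]],
    [[0,0,0],[0,0,0]],
    [[0,0,0],[0,0,0]],
    [[0,0,1],[0,0,0]],
    [[0,0,3],[0,0,0]],
    [[0,0,6],[0,0,0]],
    [[0,0,10],[0,0,0]],
    [[0,0,14],[0,0,0]],
    [[0,0,18],[0,0,0]],
    [[0,0,22],[0,0,0]],
    [[0,0,26],[0,0,0]],
  ],
  grip=0.35,
)

```text
clock: 44.2
position: [0.5681, 0.2735, 0.3258]
ee_rot: [0.123, 1.571, -0.121]
force: [0.1, 0.8, -0.6]
width: 0.349
```

Request:
servo_tool(
  plan=[
    [[1,-3,0],[0,0,1]],
    [[2,-6,0],[0,0,2]],
    [[3,-9,0],[0,0,3]],
    [[4,-12,0],[0,0,4]],
    [[5,-15,0],[0,0,5]],
    [[6,-18,0],[0,0,6]],
    [[7,-21,0],[0,0,7]],
    [[8,-24,0],[0,0,8]],
    [[8.6,-27,0],[0,0,9]],
    [[8.6,-29.4,0],[0,0,9]],
    [[8.6,-29.4,0],[0,0,9]],
    [[8.6,-29.4,0],[0,0,9]],
  ],
)

```text
clock: 45.4
position: [0.6539, -0.0206, 0.3264]
ee_rot: [0.001, 1.574, 0.002]
force: [-0.0, 0.5, -0.5]
width: 0.349
```

Request:
servo_tool(
  plan=[
    [[0,0,0],[0,0,0]],
    [[0,0,0],[0,0,0]],
    [[0,0,0],[0,0,0]],
    [[0,0,0],[0,0,0]],
  ],
)

```text
clock: 45.8
position: [0.6538, -0.0199, 0.3265]
ee_rot: [-0.0, 1.574, 0.003]
force: [-0.1, 0.2, 0.7]
width: 0.35
```

```bash
python3 st.py;  python3 - <<'E'
from h import *
p=arm.get_image('wrist')
crop(p,0,0,512,240,1.5,'w20.png')
crop(p,170,20,330,160,5,'w20c.png')
E
python3 st.py
```

```text
45.8 [ 0.6538 -0.0199  0.3265] [ 0.52   0.623 -1.039  1.274  0.525  1.527  1.122] yaw of tool y 90.11 tilt x [-0.003  0.002 -1.   ] [-0.1  0.2  0.7] [ 0.12  -0.144 -0.025] 0.35017584812849567
45.85 [ 0.6538 -0.0201  0.3264] [ 0.52   0.624 -1.039  1.274  0.525  1.527  1.122] yaw of tool y 90.09 tilt x [-0.003  0.002 -1.   ] [-0.6  0.5 -0.1] [ 0.093 -0.153 -0.013] 0.3515507618044071
```

View pics/w20.png

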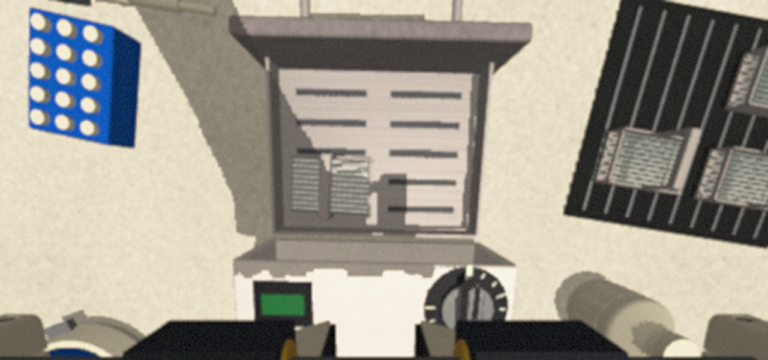

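View pics/w20c.png

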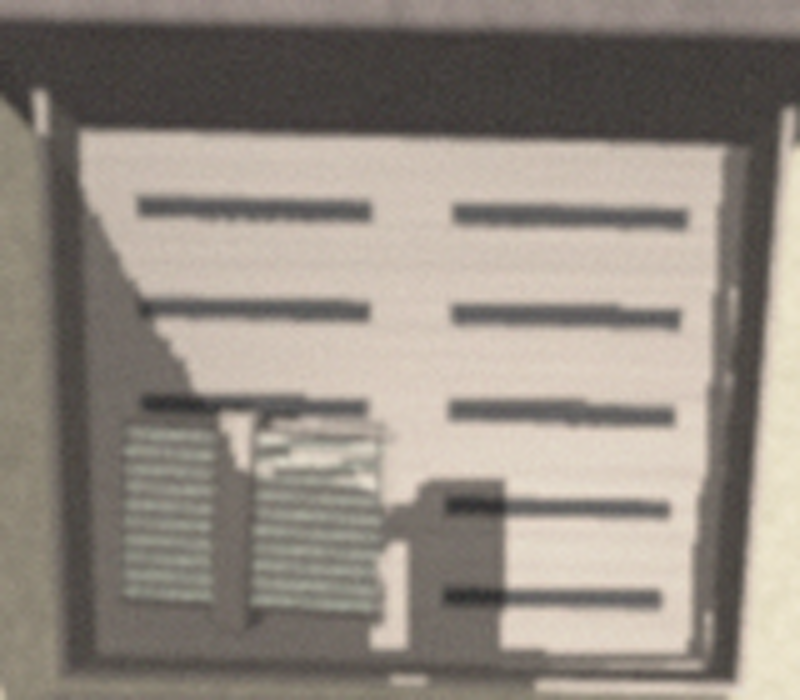

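```bash
python3 -c "
from bar import *
bars([('C',(239,412),(231,628))])"
```

```text
C [ 0.5929 -0.0621  0.125 ] 0.0539 yaw -3.8 shift cm [-6.1  -4.18] tool [ 0.6538 -0.0203  0.3264] 90.1
```

Request:
servo_tool(
  plan=[
    [[-2,-2,0],[0,0,-2]],
    [[-4,-4,0],[0,0,-3.6]],
    [[-6.1,-4.2,-1],[0,0,-3.6]],
    [[-6.1,-4.2,-4],[0,0,-3.6]],
    [[-6.1,-4.2,-7],[0,0,-3.6]],
    [[-6.1,-4.2,-10],[0,0,-3.6]],
    [[-6.1,-4.2,-13],[0,0,-3.6]],
    [[-6.1,-4.2,-16],[0,0,-3.6]],
    [[-6.1,-4.2,-17.4],[0,0,-3.6]],
    [[-6.1,-4.2,-17.4],[0,0,-3.6]],
    [[-6.1,-4.2,-17.4],[0,0,-3.6]],
  ],
)

```text
clock: 47.0
position: [0.5935, -0.0619, 0.1534]
ee_rot: [0.05, 1.573, -0.046]
force: [0.7, 0.5, 0.1]
width: 0.348
```

```bash
python3 st.py;  python3 - <<'E'
from h import *
p=arm.get_image('wrist')
crop(p,100,100,400,300,2.5,'w21.png')
E
```

```text
47.0 [ 0.5935 -0.0619  0.1534] [ 0.652  0.665 -0.994  1.676  0.602  1.141  1.003] yaw of tool y 86.49 tilt x [-0.002  0.002 -1.   ] [0.7 0.5 0.1] [ 0.106 -0.2    0.011] 0.34793302469294896
```

View pics/w21.png

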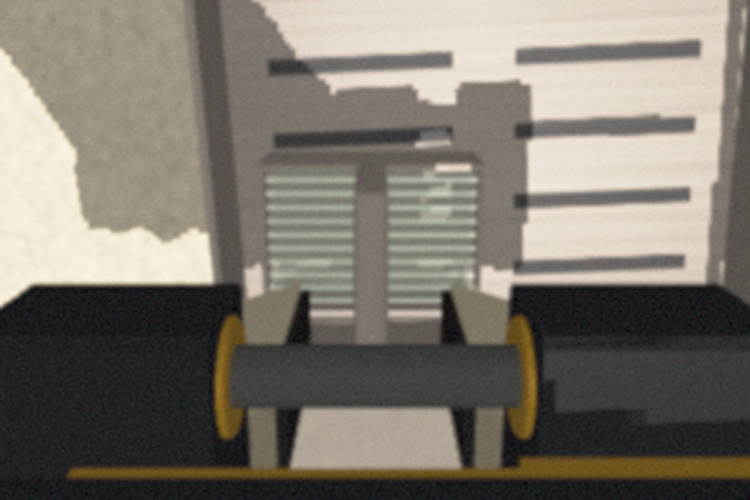

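Request:
servo_tool(
  plan=[
    [[0,0,-1],[0,0,0]],
    [[0,0,-2],[0,0,0]],
    [[0,0,-3],[0,0,0]],
    [[0,0,-4],[0,0,0]],
    [[0,0,-4.8],[0,0,0]],
    [[0,0,-4.8],[0,0,0]],
  ],
)

```text
clock: 47.65
position: [0.5929, -0.062, 0.1043]
ee_rot: [0.05, 1.574, -0.046]
force: [-0.0, -0.1, -0.2]
width: 0.348
```

Request:
servo_tool(
  plan=[
    [[0,0,0],[0,0,0]],
    [[0,0,0],[0,0,0]],
    [[0,0,0],[0,0,0]],
    [[0,0,0],[0,0,0]],
    [[0,0,0],[0,0,0]],
    [[0,0,0],[0,0,0]],
  ],
  grip=0,
  squeeze=20,
)

```text
clock: 48.25
position: [0.593, -0.0622, 0.1045]
ee_rot: [0.05, 1.574, -0.047]
force: [0.2, -0.9, -0.1]
width: 0.102
```

Request:
servo_tool(
  plan=[
    [[0,0,0.5],[0,0,0]],
    [[0,0,1.2],[0,0,0]],
    [[0,0,2.5],[0,0,0]],
    [[0,0,4],[0,0,0]],
    [[0,0,6],[0,0,0]],
    [[0,0,8],[0,0,0]],
    [[0,0,10],[0,0,0]],
    [[0,0,12],[0,0,0]],
    [[0,0,13],[0,0,0]],
    [[0,0,14],[0,0,0]],
    [[0,0,14],[0,0,0]],
  ],
)

```text
clock: 49.35
position: [0.5935, -0.062, 0.2458]
ee_rot: [0.05, 1.572, -0.047]
force: [-0.2, 0.4, -2.2]
width: 0.108
```

```bash
python3 st.py;  python3 - <<'E'
from h import *
p=arm.get_image('scene')
crop(p,150,120,450,300,2.6,'s22.png')
E
```

```text
49.35 [ 0.5935 -0.062   0.2458] [ 0.682  0.584 -1.048  1.558  0.516  1.304  1.076] yaw of tool y 86.48 tilt x [-0.002  0.002 -1.   ] [-0.2  0.4 -2.2] [ 0.095 -0.174 -0.051] 0.1078039475905521
```

View pics/s22.png

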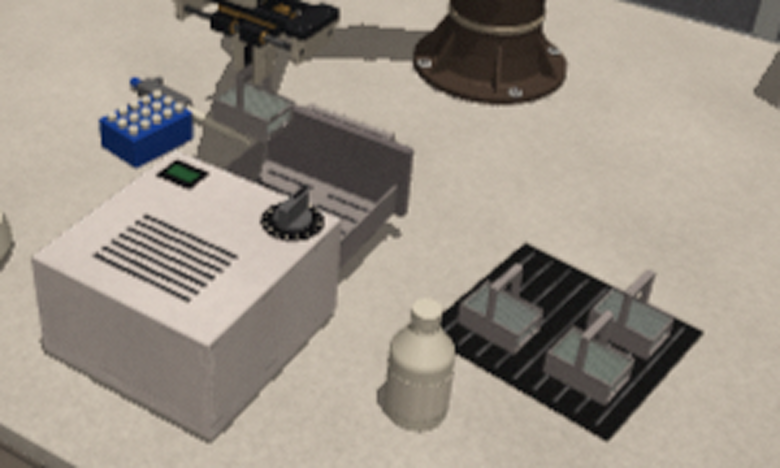

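Run:
```python
from h import *
p=arm.get_image('top')
crop(p,90,120,320,290,3.4,'t23.png')
for t in arm.trace(p,'rack1'):print(t['score'],t['at'],px2w(p,t['at'],.03).round(3), t['pixels'].sum())
```

```text
0.85 [136.0, 205.2] [0.581 0.382 0.03 ] 511
0.73 [288.4, 198.2] [ 0.599 -0.082  0.03 ] 131
0.69 [126.1, 237.3] [0.484 0.406 0.03 ] 529
0.57 [171.6, 212.4] [0.558 0.272 0.03 ] 550
0.28 [154.7, 224.8] [0.521 0.322 0.03 ] 4406
```

View pics/t23.png

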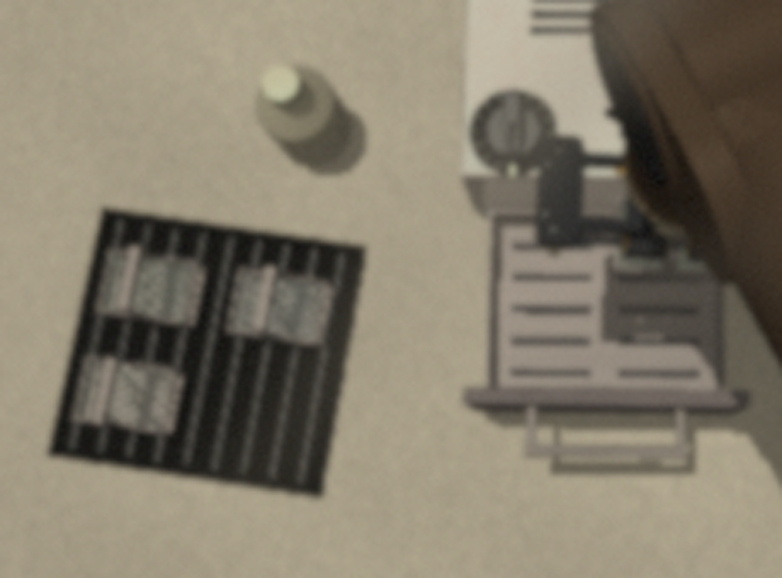

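Request:
servo_tool(
  plan=[
    [[0,1,0],[0,0,-1]],
    [[-1,4,0],[0,0,-2]],
    [[-2,8,0],[0,0,-3]],
    [[-3.5,12,0],[0,0,-4]],
    [[-5,16,0],[0,0,-5]],
    [[-6.5,20,0],[0,0,-5.5]],
    [[-8,24,0],[0,0,-5.5]],
    [[-9.5,28,0],[0,0,-5.5]],
    [[-11,31.5,0],[0,0,-5.5]],
    [[-12,34,0],[0,0,-5.5]],
    [[-12,35,0],[0,0,-5.5]],
    [[-12,35,0],[0,0,-5.5]],
  ],
)

```text
clock: 50.7
position: [0.472, 0.2888, 0.2432]
ee_rot: [0.123, 1.573, -0.12]
force: [0.8, 0.3, -1.9]
width: 0.103
```

Request:
servo_tool(
  plan=[
    [[0,0,0],[0,0,0]],
    [[0,0,-1],[0,0,0]],
    [[0,0,-4],[0,0,0]],
    [[0,0,-7],[0,0,0]],
    [[0,0,-10],[0,0,0]],
    [[0,0,-13],[0,0,0]],
    [[0,0,-15],[0,0,0]],
    [[0,0,-16.3],[0,0,0]],
    [[0,0,-17],[0,0,0]],
    [[0,0,-17],[0,0,0]],
  ],
)

```text
clock: 51.7
position: [0.472, 0.2882, 0.0726]
ee_rot: [0.123, 1.573, -0.121]
force: [0.9, -0.4, -2.2]
width: 0.105
```

Request:
servo_tool(
  plan=[
    [[0,0,-0.2],[0,0,0]],
    [[0,0,-0.4],[0,0,0]],
    [[0,0,-0.6],[0,0,0]],
    [[0,0,-0.7],[0,0,0]],
    [[0,0,-0.8],[0,0,0]],
    [[0,0,-0.9],[0,0,0]],
    [[0,0,-1.0],[0,0,0]],
    [[0,0,-1.0],[0,0,0]],
  ],
)

```text
clock: 52.5
position: [0.472, 0.2881, 0.0634]
ee_rot: [0.123, 1.573, -0.122]
force: [-3.5, -3.6, 9.9]
width: 0.105
```

```bash
python3 st.py
```

```text
52.5 [0.472  0.2881 0.0634] [-0.032  0.692 -0.896  1.868  0.67   0.92   0.168] yaw of tool y 81.09 tilt x [-0.005  0.001 -1.   ] [-3.5 -3.6  9.9] [-0.68   0.458 -0.02 ] 0.10460918559387103
```

Request:
servo_tool(
  plan=[
    [[0,0,0],[0,0,0]],
    [[0,0,0],[0,0,0]],
    [[0,0,0],[0,0,0]],
    [[0,0,0],[0,0,0]],
    [[0,0,1],[0,0,0]],
    [[0,0,3],[0,0,0]],
    [[0,0,6],[0,0,0]],
    [[0,0,10],[0,0,0]],
    [[0,0,14],[0,0,0]],
    [[0,0,18],[0,0,0]],
    [[0,0,22],[0,0,0]],
    [[0,0,22],[0,0,0]],
  ],
  grip=0.35,
)

```text
clock: 53.7
position: [0.4729, 0.2906, 0.2895]
ee_rot: [0.127, 1.567, -0.116]
force: [-0.2, 1.5, -0.0]
width: 0.352
```

Request:
servo_tool(
  plan=[
    [[0,-2,0],[0,0,-7]],
    [[0,-5,0],[0,0,-14]],
    [[-1,-8,0],[0,0,-21]],
    [[-1,-11,0],[0,0,-28]],
    [[-2,-14,0],[0,0,-35]],
    [[-2,-17,0],[0,0,-42]],
    [[-3,-20,0],[0,0,-49]],
    [[-3.6,-23,0],[0,0,-56]],
    [[-3.6,-26,0],[0,0,-63]],
    [[-3.6,-29,0],[0,0,-70]],
    [[-3.6,-30.7,0],[0,0,-77]],
    [[-3.6,-30.7,0],[0,0,-81.5]],
  ],
  grip=0.21,
)

```text
clock: 54.9
position: [0.4364, -0.0191, 0.2893]
ee_rot: [1.222, 1.197, -1.217]
force: [0.2, -0.3, 0.7]
width: 0.21
```

Request:
servo_tool(
  plan=[
    [[0,0,0],[0,0,0]],
    [[0,0,0],[0,0,0]],
    [[0,0,0],[0,0,0]],
  ],
)

```text
clock: 55.2
position: [0.4363, -0.0186, 0.2893]
ee_rot: [1.22, 1.198, -1.215]
force: [0.6, 0.4, -0.2]
width: 0.211
```

```bash
python3 st.py;  python3 - <<'E'
from h import *
p=arm.get_image('scene')
crop(p,150,120,450,300,2.6,'s24.png')
p=arm.get_image('wrist')
crop(p,0,0,512,384,1.5,'w24.png')
E
```

```text
55.2 [ 0.4363 -0.0186  0.2893] [ 0.622  0.143 -0.775  1.861  0.11   1.175 -0.202] yaw of tool y -0.71 tilt x [ 0.006 -0.001 -1.   ] [ 0.6  0.4 -0.2] [ 0.065 -0.062  0.021] 0.21056646194825676
```

View pics/s24.png

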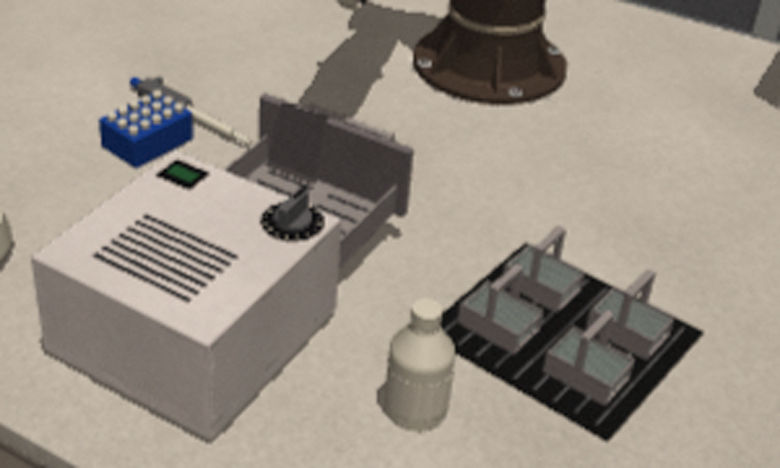

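View pics/w24.png

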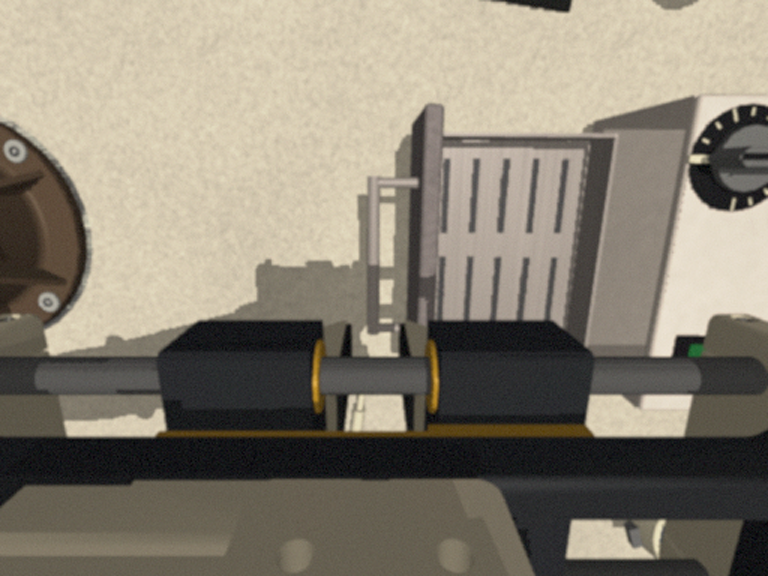

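Request:
servo_tool(
  plan=[
    [[0,0,-3],[0,0,0]],
    [[0,0,-6],[0,0,0]],
    [[0,0,-9],[0,0,0]],
    [[0,0,-12],[0,0,0]],
    [[0,0,-13.7],[0,0,0]],
    [[0,0,-13.7],[0,0,0]],
    [[0,0,-13.7],[0,0,0]],
  ],
)

```text
clock: 56.0
position: [0.4366, -0.0182, 0.1527]
ee_rot: [1.22, 1.199, -1.214]
force: [0.9, 0.3, -0.1]
width: 0.211
```

```bash
python3 st.py;  python3 - <<'E'
from h import *
p=arm.get_image('wrist')
crop(p,150,80,350,300,2.7,'w25.png')
E
```

```text
56.0 [ 0.4366 -0.0182  0.1527] [ 0.531  0.307 -0.738  2.064  0.274  0.86  -0.375] yaw of tool y -0.68 tilt x [ 0.006 -0.001 -1.   ] [ 0.9  0.3 -0.1] [-0.04  -0.058 -0.015] 0.21067453666255284
```

View pics/w25.png

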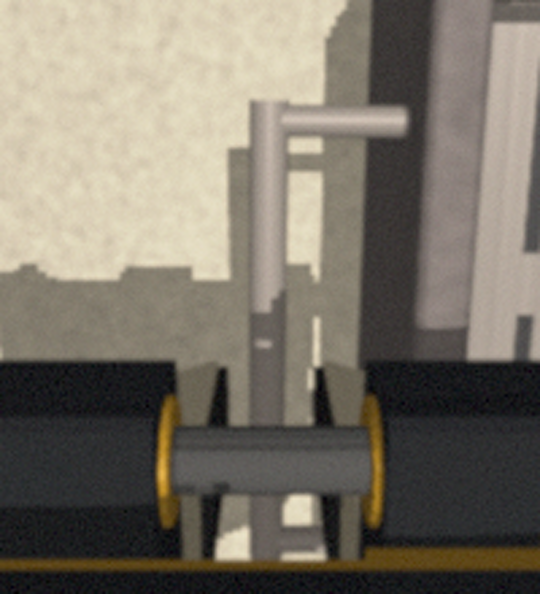

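Request:
servo_tool(
  plan=[
    [[-0.1,0,-1],[0,0,0]],
    [[-0.1,0,-2],[0,0,0]],
    [[-0.1,0,-3],[0,0,0]],
    [[-0.1,0,-4],[0,0,0]],
    [[-0.1,0,-4.6],[0,0,0]],
    [[-0.1,0,-4.6],[0,0,0]],
  ],
)

```text
clock: 56.65
position: [0.4354, -0.0182, 0.1062]
ee_rot: [1.22, 1.199, -1.215]
force: [-0.6, -1.1, -0.3]
width: 0.212
```

Request:
servo_tool(
  plan=[
    [[0,0,0],[0,0,0]],
    [[0,0,0],[0,0,0]],
    [[0,0,0],[0,0,0]],
    [[0,0,0],[0,0,0]],
  ],
  grip=0,
  squeeze=20,
)

```text
clock: 57.05
position: [0.4358, -0.0181, 0.1063]
ee_rot: [1.221, 1.199, -1.214]
force: [3.5, 1.5, -7.4]
width: 0.101
```

Request:
servo_tool(
  plan=[
    [[0.4,0,0],[0,0,0]],
    [[1,0,0],[0,0,0]],
    [[2,0,0],[0,0,0]],
    [[3,0,0],[0,0,0]],
    [[4,0,0],[0,0,0]],
    [[5,-0.1,0],[0,0,0]],
    [[6,-0.1,0],[0,0,0]],
    [[7,-0.1,0],[0,0,0]],
    [[8,-0.1,0],[0,0,0]],
    [[9,-0.1,0],[0,0,0]],
    [[10,-0.1,0],[0,0,0]],
    [[11,-0.1,0],[0,0,0]],
  ],
)

```text
clock: 58.25
position: [0.5467, -0.0203, 0.1062]
ee_rot: [1.22, 1.197, -1.215]
force: [-2.9, -5.3, 2.4]
width: 0.098
```

Request:
servo_tool(
  plan=[
    [[1,0,0],[0,0,0]],
    [[2,0,0],[0,0,0]],
    [[3,0,0],[0,0,0]],
    [[4,-0.1,0],[0,0,0]],
    [[5,-0.1,0],[0,0,0]],
    [[5.6,-0.1,0],[0,0,0]],
    [[5.9,-0.1,0],[0,0,0]],
    [[6.1,-0.1,0],[0,0,0]],
    [[6.3,-0.1,0],[0,0,0]],
  ],
)

```text
clock: 59.15
position: [0.606, -0.0215, 0.1061]
ee_rot: [1.215, 1.202, -1.221]
force: [-22.0, -4.1, 19.7]
width: 0.101
```

```bash
python3 st.py
```

```text
59.15 [ 0.606  -0.0215  0.1061] [ 0.361  0.609 -0.619  1.715  0.422  0.956 -0.435] yaw of tool y -0.73 tilt x [-0.001 -0.003 -1.   ] [-22.   -4.1  19.7] [-0.939  4.89  -0.025] 0.10132274206466504
```

Against the home stop (−22 N). Release, lift, and check.

Request:
servo_tool(
  plan=[
    [[0,0,0],[0,0,0]],
    [[0,0,0],[0,0,0]],
    [[0,0,0],[0,0,0]],
    [[0,0,0],[0,0,0]],
    [[0,0,2],[0,0,0]],
    [[0,0,5],[0,0,0]],
    [[0,0,9],[0,0,0]],
    [[0,0,13],[0,0,0]],
    [[0,0,17],[0,0,0]],
    [[0,0,20],[0,0,0]],
    [[-3,0,22],[0,0,0]],
    [[-6,0,22],[0,0,0]],
  ],
  grip=0.2,
)

```text
clock: 60.35
position: [0.5472, -0.0204, 0.3289]
ee_rot: [1.218, 1.199, -1.216]
force: [0.6, 0.1, 0.2]
width: 0.199
```

Request:
servo_tool(
  plan=[
    [[0,-3,0],[0,0,0]],
    [[0,-7,0],[0,0,0]],
    [[0,-11,0],[0,0,0]],
    [[-1,-15,0],[0,0,0]],
    [[-3,-19,0],[0,0,0]],
    [[-5,-23,0],[0,0,0]],
    [[-7,-27,0],[0,0,0]],
    [[-9,-31,0],[0,0,0]],
    [[-11,-35,0],[0,0,0]],
    [[-11,-35,0],[0,0,0]],
  ],
)

```text
clock: 61.35
position: [0.433, -0.3776, 0.3281]
ee_rot: [1.223, 1.194, -1.227]
force: [-0.3, 0.6, -1.0]
width: 0.199
```

```bash
python3 st.py;  python3 - <<'E'
from h import *
p=arm.get_image('scene')
crop(p,130,110,450,310,2.5,'s26.png')
p=arm.get_image('top')
crop(p,90,70,430,300,2.3,'t26.png')
for t in arm.trace(p,'rack1'):print(t['score'],t['at'],px2w(p,t['at'],.03).round(3), t['pixels'].sum())
crop(p,200,70,340,220,5,'t26d.png')
E
```

```text
61.35 [ 0.433  -0.3776  0.3281] [ 1.041  0.345 -0.579  1.507  0.195  1.343  0.423] yaw of tool y -1.28 tilt x [ 0.002 -0.005 -1.   ] [-0.3  0.6 -1. ] [-0.008 -0.043 -0.028] 0.1990870408073369
0.84 [167.5, 244.8] [0.461 0.281 0.03 ] 545
0.72 [129.0, 235.9] [0.488 0.398 0.03 ] 555
0.65 [170.8, 210.2] [0.565 0.275 0.03 ] 522
0.56 [137.2, 203.3] [0.587 0.378 0.03 ] 558
```

View pics/s26.png

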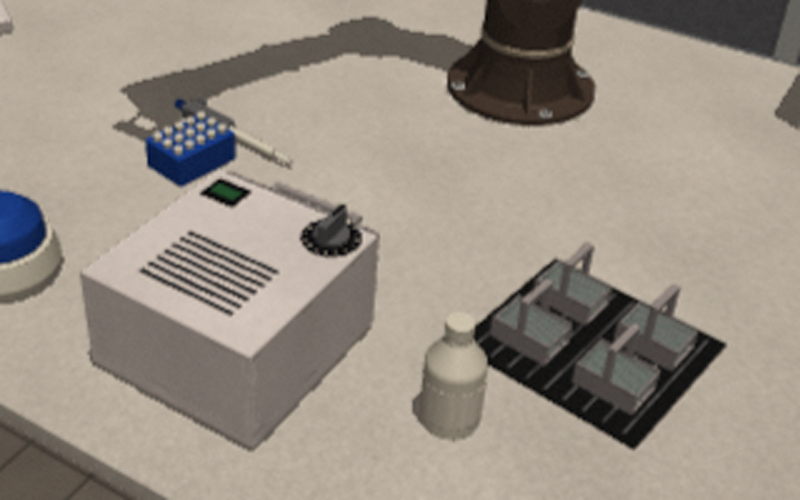

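View pics/t26.png

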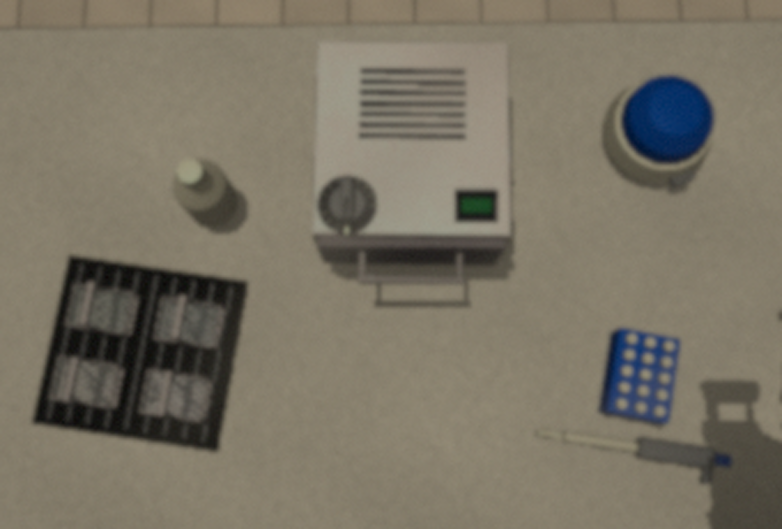

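View pics/t26d.png

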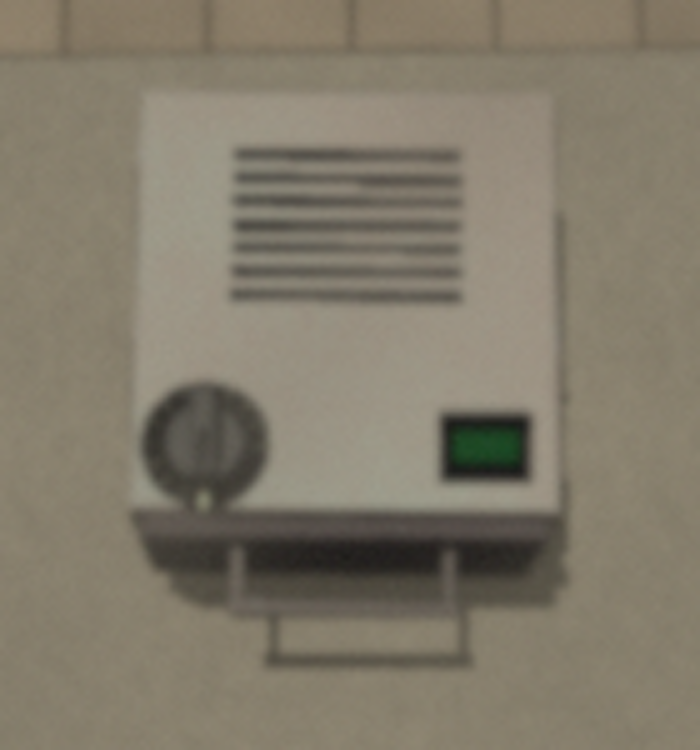

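```bash
python3 -c "
from cell import arm
print(arm.sign_off())"
```

```text
the job is handed in; nothing more can be done
None
```

The job is done and handed in at about 61 s, inside the 210 s limit.

- **Timer:** I turned it back about 184° to its zero stop. I felt the stop as a torque rise, and the pointer lines up with the zero mark in the wrist picture.
- **Drawer:** I pulled it out to its stop, about 169 mm by the tool position. After unloading I pushed it home against its stop with about 22 N. In the last top picture the handle is at the same pixel row as in the starting picture.
- **Racks:** All four were there. They now stand upright and apart on the mat in two rows of two. Contact force at each set-down was about 11 N at most. The four rack positions from the last top picture agree with where I set them to about 13 mm. Part of that difference comes from the height I assumed for turning pixels into positions. No rack looked knocked aside.
- **Other things:** The bottle, tube rack and pipette look where they were, and the arm is clear of everything.

The closest call was one rack that stood against the drawer's side wall. It came out without a noticeable side force. No final check failed.

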